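# Put away the oil bottles and spark-plug tubes on the yard bench

## Task

Clear the yard bench: stand all the oil bottles upright in one neat row on the low shelf, squarely to it and one on each painted white place, starting at the yellow end board with no place skipped. Put each spark-plug tube into the open drawer whose front matches its cap colour, then push both drawers fully shut. Leave the other things on the bench where they are.

Things in the scene. Friction and masses are not known exactly. Their poses are not given: they have to be found in the camera images.
- bottle1_mid (a point): one oil bottle (some of the four may be absent): upright grey flat-sided bottle with an orange band on all four sides, body 44 mm thick (own x) by 64 mm wide (own y), 94 mm tall (own z up), with a sloping shoulder and a 26 mm wide, 14 mm high black screw cap on top (114 mm tall in all), 0.24 kg give or take. The two 64 mm wide faces are alike. This point is at the centre of its body, 47 mm above its underside
- bottle2_mid (a point): one oil bottle (some of the four may be absent): upright grey flat-sided bottle with an orange band on all four sides, body 44 mm thick (own x) by 64 mm wide (own y), 94 mm tall (own z up), with a sloping shoulder and a 26 mm wide, 14 mm high black screw cap on top (114 mm tall in all), 0.24 kg give or take. The two 64 mm wide faces are alike. This point is at the centre of its body, 47 mm above its underside
- bottle3_mid (a point): one oil bottle (some of the four may be absent): upright grey flat-sided bottle with an orange band on all four sides, body 44 mm thick (own x) by 64 mm wide (own y), 94 mm tall (own z up), with a sloping shoulder and a 26 mm wide, 14 mm high black screw cap on top (114 mm tall in all), 0.24 kg give or take. The two 64 mm wide faces are alike. This point is at the centre of its body, 47 mm above its underside
- bottle4_mid (a point): one oil bottle (some of the four may be absent): upright grey flat-sided bottle with an orange band on all four sides, body 44 mm thick (own x) by 64 mm wide (own y), 94 mm tall (own z up), with a sloping shoulder and a 26 mm wide, 14 mm high black screw cap on top (114 mm tall in all), 0.24 kg give or take. The two 64 mm wide faces are alike. This point is at the centre of its body, 47 mm above its underside
- red1_mid (a point): one spark-plug tube with red end caps (may be absent): square clear plastic tube lying flat on the bench, 80 mm long (own x), 28 x 28 mm in section, both ends capped in red, about 0.07 kg. This point is its centre, 14 mm above its underside
- red2_mid (a point): one spark-plug tube with red end caps (may be absent): square clear plastic tube lying flat on the bench, 80 mm long (own x), 28 x 28 mm in section, both ends capped in red, about 0.07 kg. This point is its centre, 14 mm above its underside
- blue1_mid (a point): one spark-plug tube with blue end caps (may be absent): square clear plastic tube lying flat on the bench, 80 mm long (own x), 28 x 28 mm in section, both ends capped in blue, about 0.07 kg. This point is its centre, 14 mm above its underside
- blue2_mid (a point): one spark-plug tube with blue end caps (may be absent): square clear plastic tube lying flat on the bench, 80 mm long (own x), 28 x 28 mm in section, both ends capped in blue, about 0.07 kg. This point is its centre, 14 mm above its underside
- shelf: low wooden shelf, 130 mm deep (own x, away from the robot) and 370 mm long (own y, towards its yellow end board at the robot's left); origin at its underside centre, on the bench. Top face 50 mm above the bench, open at the front; a lip 7 mm high along the back edge; end boards rise 30 mm above the top face, 57 mm beyond the centres of the outer places
- place1 (a point): centre of place 1, a white painted rectangle 56 x 74 mm on the shelf's top face, midway across it. Place 1 is next to the yellow end board. Places 1 to 4 lie in a line along the shelf, 85 mm apart. Axes as the shelf's. A bottle is square to the shelf when its thin direction (own x) lies along this x
- place2 (a point): centre of place 2, a white painted rectangle 56 x 74 mm on the shelf's top face, midway across it.  Places 1 to 4 lie in a line along the shelf, 85 mm apart. Axes as the shelf's. A bottle is square to the shelf when its thin direction (own x) lies along this x
- place3 (a point): centre of place 3, a white painted rectangle 56 x 74 mm on the shelf's top face, midway across it.  Places 1 to 4 lie in a line along the shelf, 85 mm apart. Axes as the shelf's. A bottle is square to the shelf when its thin direction (own x) lies along this x
- place4 (a point): centre of place 4, a white painted rectangle 56 x 74 mm on the shelf's top face, midway across it. Place 4 is at the bare wooden end. Places 1 to 4 lie in a line along the shelf, 85 mm apart. Axes as the shelf's. A bottle is square to the shelf when its thin direction (own x) lies along this x
- red_tray (a point): centre of the inner floor of the drawer with the red front, 9 mm above the bench; moves with it. x points the way it is pushed shut, y across, z up. Inside 166 mm along x (83 either way of this point), 160 mm across, walls 45 mm high
- red_drawer (a joint): how far the red drawer is out of its fixed roofed clear unit (72 mm tall), in m: 0 shut (firm stop), at most 0.13. Slides with about 1.5 N and stays where left. Open above only from the inside of its front as far in as it is pulled out. Front: upright red panel 180 mm wide, 5 to 61 mm above the bench, outer face 93 mm before the tray point; the white grip lip on it is seen only
- blue_tray (a point): centre of the inner floor of the drawer with the blue front, 9 mm above the bench; moves with it. x points the way it is pushed shut, y across, z up. Inside 166 mm along x (83 either way of this point), 160 mm across, walls 45 mm high
- blue_drawer (a joint): how far the blue drawer is out of its fixed roofed clear unit (72 mm tall), in m: 0 shut (firm stop), at most 0.13. Slides with about 1.5 N and stays where left. Open above only from the inside of its front as far in as it is pulled out. Front: upright blue panel 180 mm wide, 5 to 61 mm above the bench, outer face 93 mm before the tray point; the white grip lip on it is seen only
- mallet: bystander, to be left alone: black hard silicone mallet lying behind the shelf, head 60 mm across and 90 mm wide, handle 200 mm (origin under the handle end)
- ratchet: bystander, to be left alone: steel ratchet handle, 210 mm long, 24 mm high, lying behind the shelf; origin at its underside
- horn: bystander, to be left alone: chrome horn housing, 70 mm across, 60 mm high, behind the shelf; origin at its underside
- gapper: bystander, to be left alone: flat steel spark plug gapper, 75 x 18 x 8 mm, lying among the bottles and tubes; origin at its underside

How it is judged:
By the outcome, as a careful person would: the job done as asked, in the order asked, and still so for the second after the job is handed in, with the robot touching nothing.
Of bottle1, bottle2, bottle3, bottle4 only 3 to 4 are there at a start; the rules pass over those that are not, and their reading is None.
Of red1, red2, blue1, blue2 only 3 to 4 are there at a start; the rules pass over those that are not, and their reading is None.
At some moment in a run one of red1, red2, blue1, blue2 may be knocked a few centimetres aside while the robot is not near it.
It also fails if it takes over 210 s, if anything falls off the work surface, if the arm or the gripper's body presses on something with over 40 N, if the wrist force passes 120 N, or if a joint passes its speed limit or range.

## Robot

A 6-joint arm with a two-finger parallel gripper is mounted at the origin on the work surface. World frame = base frame: x ahead of the robot, y to its left, z up, the work surface at z = 0. Lengths are in m, angles in rad, forces in N, time in s.
With the tool pointing down it reaches from about 0.3 to 0.85 m from the base axis. Payload 5.4 kg.
Tool frame: the origin (TCP) lies at the centre of the arm's flange, where the gripper is bolted on; the fingertips stand 173 mm ahead of it and the grasp point (between the pads) lies 155 mm ahead of it (manip.tips_ahead is the distance from the TCP to the fingertips, in m); z points along the fingers, y is the direction in which the jaws open and shut (so a half turn about z gives the same grasp; the last joint's range is limited). The gripper opens to 85 mm and grips with 20 to 120 N. Pads are 22 mm wide; open, the fingers measure 114 mm over their backs; the gripper's body (76 mm by 85 mm) begins 54 mm behind the grasp point. The pads swing forward as they close: fully open they stand 13 mm farther back than shut.
Start: joints at [1.074, 0.158, 1.597, -0, 1.386, -0.21], TCP at [0.163, 0.551, 0.405] pointing down, gripper open.
Joint ranges: [-2.91, 2.91], [-0.94, 2.29], [0.18, 2.7], [-1.29, 4.43], [0.17, 2.64], [-3, 3]. Speed limits (rad/s): [2.57, 2.57, 3.14, 3.14, 3.14, 3.14].

## Interface

Orientations are given as [roll, pitch, yaw] about the fixed x, y, z axes, in that order (R = Rz(yaw) Ry(pitch) Rx(roll)).
In Python, from workcell import sensors, cams, manip gives the robot as it stands.
- The arm moves only by the shell command python3 -m pendant 'ROWS' [FORCE]. ROWS is JSON, a list that holds one entry, the list of rows, each a list of 7 numbers: the shift along the world's x, y, z in mm, then the turn, a rotation vector about the world's x, y, z in degrees, then the finger opening in mm, from 0 to 85.4. A call has 1 to 10 rows; each row shifts and turns the commanded pose from where the row before left it; what a row does not reach is not made up. A row lasts 1/10 s, in which the tool goes at most 50 mm and 8.59 degrees, less where a joint would pass 70% of its speed; a pose out of reach is approached as far as the arm can. A call is refused whole if a number of a shift passes 50 or a number of a turn 8.59, either way. A call with a gripper value outside its range is refused whole. The fingers move at their own pace and stop on an object; FORCE is the grip in N (left out, the last holds). Time passes only in rows, so rows that do not move let the fingers close. It gives the time, the measured TCP pose, the force and the opening at its end, in the units of the state.
- sensors.get_state(): the state, without advancing time (a new reading comes with each control period).
- cams.grab_frame(name): name is "scene" or "top" or "wrist"; returns the picture (384x512x3 uint8, red, green, blue); there is no depth.
- cams.get_calibration(name): a dict with "camera_matrix" (3x3 intrinsics, pixels), "T" (4x4, takes a point from camera to world coordinates). Camera axes: x right, y down, z forward; pixel columns grow to the right and rows downward; lengths in m; the calibration is good to about 2 mm. A picture is of the moment at which its call begins: read the wrist's pose just before it. get_calibration takes no time and is no camera call; for the wrist camera it gives the pose at the moment of the call.
- manip.finish_job(): hands the job in, once; it reports no verdict.
Trained networks look in the newest picture that a camera, given by its name, has taken for a name from the list of things; names that differ only in an ending like _2 or _b are one class to them, and where a whole thing is asked for, a point or a joint stands for the part that bears it (a point fixed in the world has none). Each returns a list of dicts, best first, with "score" (0 to 1); they miss things now and then, are a little off and sometimes report something else, mostly with a low value. They report only what shows in the picture. A call takes as long as a camera call.
- cams.boxes_of(camera, thing): "position" ([x, y, z] in m, in the coordinates of the camera as it stood for that picture, good to about 4 mm: the middle of the surface that is visible of it).
The state is a dict: "time_s": time; "joint_pos": joint angles; "dq": joint speeds; "tau": joint torques, N m; "tcp_pos": TCP position; "tcp_rot": TCP orientation; "contact_force": force on the tool from outside, world axes, zero at the start; "moment": the same for the moment, N m; "width": finger opening in m.
Only numpy, scipy, OpenCV 4.12 (cv2) and the standard library are available. Lean on these libraries where they do the work, as an engineer would, in place of code of your own. Each camera call takes 0.05 s, during which the arm holds its last target.

## Working session

There is one attempt and no reset: what is moved stays moved. The work goes in short steps, Python scripts to look and compute and a shell command to move; the robot and the scene stay as the last step left them, time stands still between calls to the robot, and variables do not carry over. Pictures are saved under pics/ and viewed, and the job is handed in when it is done.

```bash
ls; mkdir -p pics
python3 - <<'E'
from workcell import sensors,cams,manip
import cv2,numpy as np
s=sensors.get_state();print(s)
for n in ["scene","top","wrist"]:
    im=cams.grab_frame(n);cv2.imwrite(f"pics/{n}0.png",im[:,:,::-1])
    c=cams.get_calibration(n);print(n,np.round(c["camera_matrix"],1).tolist(),np.round(c["T"],3).tolist())
print(manip.tips_ahead)
E
```

```text
pics
{'time_s': 0.0, 'joint_pos': array([ 1.07388783e+00,  1.59069032e-01,  1.59826342e+00, -3.47490346e-05,
        1.38614833e+00, -2.10066610e-01]), 'dq': array([-0.00054003, -0.00025118,  0.00016146, -0.00124017,  0.00014815,
        0.00062356]), 'tau': array([-4.46490913e-04, -3.95990288e+01, -3.31435668e+01, -2.06558361e-04,
        8.11261794e-03,  4.13279395e-06]), 'tcp_pos': array([0.16255169, 0.5512537 , 0.40368972]), 'tcp_rot': array([-3.13973891e+00, -3.60326232e-04,  2.85475685e+00]), 'contact_force': array([9.03150706e-05, 7.09577213e-01, 5.36308246e-01]), 'moment': array([-0.01469778,  0.00539737,  0.00709633]), 'width': 0.08535511839227633}
scene [[424.5, 0.0, 258.2], [0.0, 424.5, 189.2], [0.0, 0.0, 1.0]] [[0.792, 0.516, -0.326, 0.994], [0.61, -0.679, 0.409, -0.497], [-0.01, -0.523, -0.852, 1.064], [0.0, 0.0, 0.0, 1.0]]
top [[419.5, 0.0, 250.3], [0.0, 419.5, 193.3], [0.0, 0.0, 1.0]] [[-0.031, -0.994, 0.105, 0.489], [-1.0, 0.031, -0.007, -0.003], [0.004, -0.105, -0.994, 0.999], [0.0, 0.0, 0.0, 1.0]]
wrist [[290.4, 0.0, 251.3], [0.0, 290.4, 189.2], [0.0, 0.0, 1.0]] [[0.284, 0.916, 0.283, 0.09], [0.959, -0.271, -0.086, 0.574], [-0.002, 0.296, -0.955, 0.373], [0.0, 0.0, 0.0, 1.0]]
0.1734
```

View pics/top0.png

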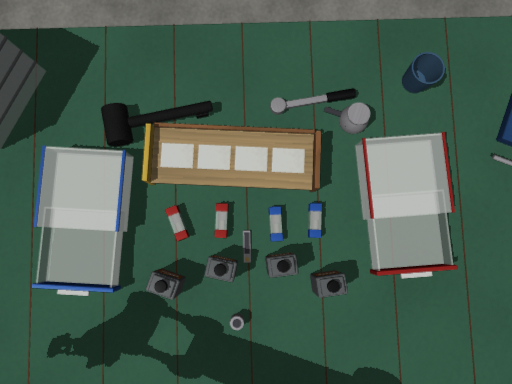

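View pics/scene0.png

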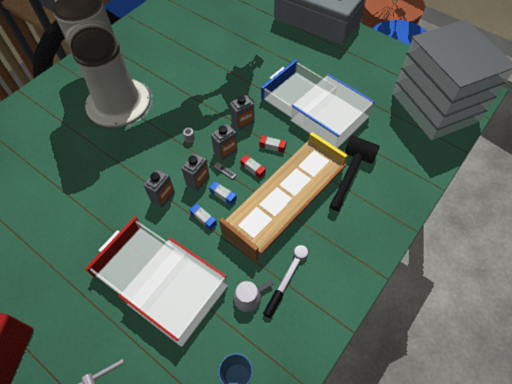

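View pics/wrist0.png

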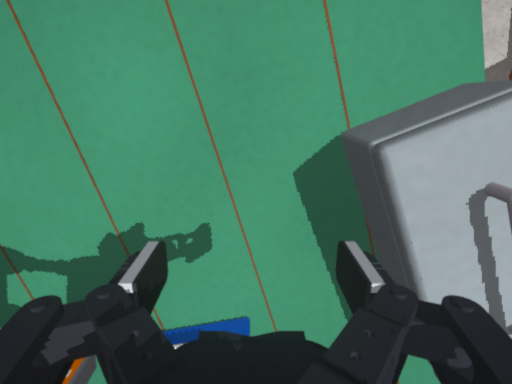

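```bash
cat > h.py <<'E'
from workcell import sensors,cams,manip
import cv2,numpy as np
from scipy.spatial.transform import Rotation as R
np.set_printoptions(precision=4,suppress=True)
def det(cam,things,mins=0.3):
    out={}
    for t in things:
        c=cams.get_calibration(cam);T=np.array(c["T"])
        for d in cams.boxes_of(cam,t):
            if d["score"]<mins: continue
            p=T[:3,:3]@np.array(d["position"])+T[:3,3]
            out.setdefault(t,[]).append(p);print(cam,t,round(d["score"],2),p)
    return out
def proj(cam,P,c=None):
    c=c or cams.get_calibration(cam);T=np.array(c["T"]);K=np.array(c["camera_matrix"])
    q=(np.array(P)-T[:3,3])@T[:3,:3];u=q@K.T;return u[...,:2]/u[...,2:]
def ray(cam,uv,z,c=None):
    c=c or cams.get_calibration(cam);T=np.array(c["T"]);K=np.array(c["camera_matrix"])
    uv=np.atleast_2d(uv);d=np.c_[uv,np.ones(len(uv))]@np.linalg.inv(K).T@T[:3,:3].T
    return T[:3,3]+d*((z-T[2,3])/d[:,2:])
def grab(cam,name,scale=None,crop=None):
    c=cams.get_calibration(cam);im=cams.grab_frame(cam)[:,:,::-1].copy()
    cv2.imwrite(f"pics/{name}_raw.png",im);return im,c
E
python3 - <<'E'
from h import *
for cam in ["top","scene"]:
    grab(cam,cam+"1")
    det(cam,["bottle1_mid","red1_mid","blue1_mid","shelf","red_tray","blue_tray","red_drawer","blue_drawer","gapper"])
im=cv2.imread("pics/top1_raw.png")
cv2.imwrite("pics/z1.png",cv2.resize(im[120:340,130:360],None,fx=3.4,fy=2.7*1,interpolation=cv2.INTER_CUBIC))
E
```

```text
top bottle1_mid 0.78 [ 0.435  -0.0722  0.1003]
top red1_mid 0.94 [0.5325 0.0595 0.0275]
top blue1_mid 0.78 [ 0.516  -0.0649  0.0292]
top shelf 0.97 [0.6726 0.0278 0.0551]
top red_tray 0.9 [ 0.4613 -0.3783  0.0098]
top blue_tray 0.52 [0.6729 0.0267 0.0535]
top red_drawer 0.57 [ 0.4604 -0.3793  0.0097]
top blue_drawer 0.97 [0.4496 0.3899 0.0078]
top blue_drawer 0.41 [0.6756 0.0282 0.0496]
top gapper 0.68 [0.4696 0.0038 0.0094]
top gapper 0.31 [ 0.7588 -0.253   0.0456]
scene bottle1_mid 0.89 [ 0.4438 -0.0864  0.0767]
scene red1_mid 0.57 [0.532  0.0512 0.023 ]
scene blue1_mid 0.71 [ 0.522  -0.0712  0.0246]
scene shelf 0.61 [0.6766 0.0084 0.0462]
scene red_tray 0.95 [ 0.4378 -0.3747  0.0087]
scene red_tray 0.35 [0.6792 0.0092 0.0466]
scene blue_tray 0.75 [0.4253 0.3912 0.0176]
scene red_drawer 0.61 [ 0.434  -0.373   0.0102]
scene blue_drawer 0.92 [0.4304 0.3903 0.019 ]
scene blue_drawer 0.48 [ 0.4423 -0.0868  0.0797]
scene gapper 0.68 [0.4735 0.0012 0.0045]
scene gapper 0.62 [0.6752 0.008  0.0499]
```

View pics/z1.png

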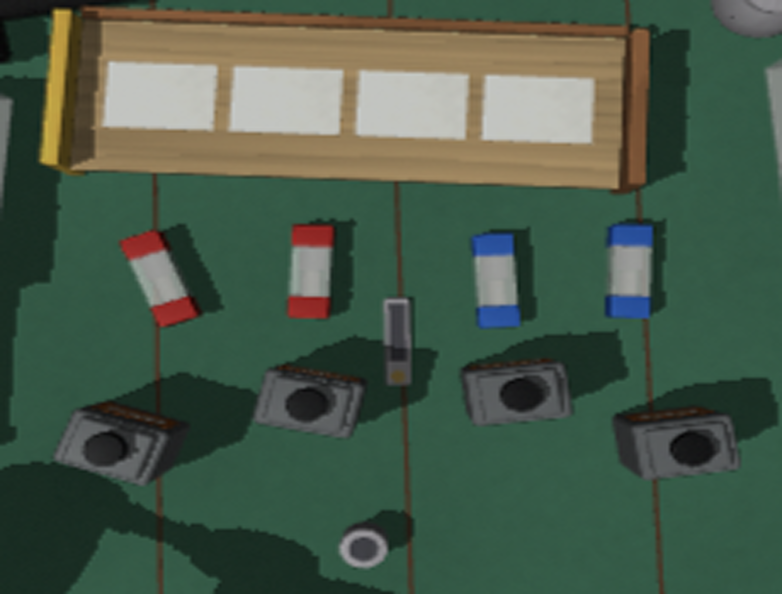

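```bash
cat >> h.py <<'E'
def comps(mask,amin):
    n,l,s,c=cv2.connectedComponentsWithStats(mask.astype(np.uint8),connectivity=8)
    return [(l==i) for i in range(1,n) if s[i,4]>=amin]
def minrect(cam,m,z,c=None):
    ys,xs=np.nonzero(m);P=ray(cam,np.c_[xs,ys],z,c)[:,:2]
    r=cv2.minAreaRect((P*1000).astype(np.float32));b=cv2.boxPoints(r)
    e=[b[1]-b[0],b[2]-b[1]];e=e[0] if np.linalg.norm(e[0])>np.linalg.norm(e[1]) else e[1]
    return np.array(r[0])/1000,sorted(r[1]),np.degrees(np.arctan2(e[1],e[0]))%180
def tubes(im,c,cam="top"):
    hsv=cv2.cvtColor(im,cv2.COLOR_BGR2HSV);H,S,V=cv2.split(hsv)
    for nm,mk in [("red",((H<8)|(H>172))&(S>150)&(V>70)),("blue",(H>105)&(H<130)&(S>150)&(V>70))]:
        pts=[]
        for m in comps(mk,15):
            ys,xs=np.nonzero(m);uv=[xs.mean(),ys.mean()];p=ray(cam,uv,0.028,c)[0]
            if m.sum()<2000: pts.append((p,int(m.sum()),np.round(uv)))
        used=set()
        for i in range(len(pts)):
            for j in range(i+1,len(pts)):
                d=pts[j][0]-pts[i][0];L=np.linalg.norm(d)
                if .045<L<.085: print(nm,"tube",(pts[i][0]+pts[j][0])[:2]/2,"L",round(L,3),"axis deg",round(np.degrees(np.arctan2(d[1],d[0]))%180,1),pts[i][1:],pts[j][1:])
E
python3 - <<'E'
from h import *
im,c=grab("top","t2")
hsv=cv2.cvtColor(im,cv2.COLOR_BGR2HSV);H,S,V=cv2.split(hsv)
w=(S<40)&(V>170); w[:130]=0;w[185:]=0;w[:,:140]=0;w[:,320:]=0
cs=[]
for m in comps(w,100):
    ys,xs=np.nonzero(m);p=ray("top",[xs.mean(),ys.mean()],.05,c)[0];r=minrect("top",m,.05,c);print("place",p,r);cs.append(p[:2])
cs=np.array(cs);cs=cs[np.argsort(-cs[:,1])];d=cs[0]-cs[-1];print(np.linalg.norm(np.diff(cs,axis=0),axis=1),"y axis deg",np.degrees(np.arctan2(d[1],d[0])))
tubes(im,c)
cap=(V<32)&(hsv[:,:,1]<120);cap[:250]=0;cap[300:]=0;cap[:,:140]=0;cap[:,350:]=0
for m in comps(cap,30):
    ys,xs=np.nonzero(m);print("cap",m.sum(),xs.mean(),ys.mean(),ray("top",[xs.mean(),ys.mean()],.114,c)[0])
E
```

```text
place [0.6822 0.1564 0.05  ] (array([0.6822, 0.1564]), [55.94218826293945, 73.73096466064453], np.float32(85.52223))
place [0.6757 0.0714 0.05  ] (array([0.6758, 0.0715]), [55.818687438964844, 73.84925079345703], np.float32(85.355736))
place [ 0.6696 -0.0133  0.05  ] (array([ 0.6695, -0.0133]), [55.937744140625, 73.9014892578125], np.float32(85.73285))
place [ 0.6631 -0.0981  0.05  ] (array([ 0.6631, -0.0987]), [55.894866943359375, 73.63001251220703], np.float32(87.44344))
[0.0852 0.0849 0.085 ] y axis deg 85.69643671982739
red tube [0.5316 0.0594] L 0.062 axis deg 176.4 (91, array([222., 206.])) (93, array([221., 233.]))
red tube [0.5285 0.1633] L 0.062 axis deg 19.3 (84, array([172., 210.])) (92, array([181., 235.]))
blue tube [ 0.5253 -0.157 ] L 0.063 axis deg 175.3 (94, array([315., 206.])) (98, array([314., 233.]))
blue tube [ 0.5202 -0.0662] L 0.063 axis deg 1.6 (92, array([275., 210.])) (92, array([276., 237.]))
cap 104 283.0192307692308 265.5480769230769 [ 0.4287 -0.0729  0.114 ]
cap 64 221.59375 268.015625 [0.4277 0.0552 0.114 ]
cap 31 164.41935483870967 283.4516129032258 [0.3998 0.1743 0.114 ]
cap 115 333.1391304347826 285.62608695652176 [ 0.3844 -0.1752  0.114 ]
```

Run:
```python
from h import *
im=cv2.imread("pics/t2_raw.png")
t=[]
for u,v in [(163,284),(221,268),(282,265),(331,284)]:
    t.append(cv2.resize(im[v-24:v+24,u-32:u+32],None,fx=6,fy=6,interpolation=cv2.INTER_CUBIC))
cv2.imwrite("pics/z2.png",np.vstack([np.hstack(t[:2]),np.hstack(t[2:])]))
```

```text
(no output)
```

View pics/z2.png

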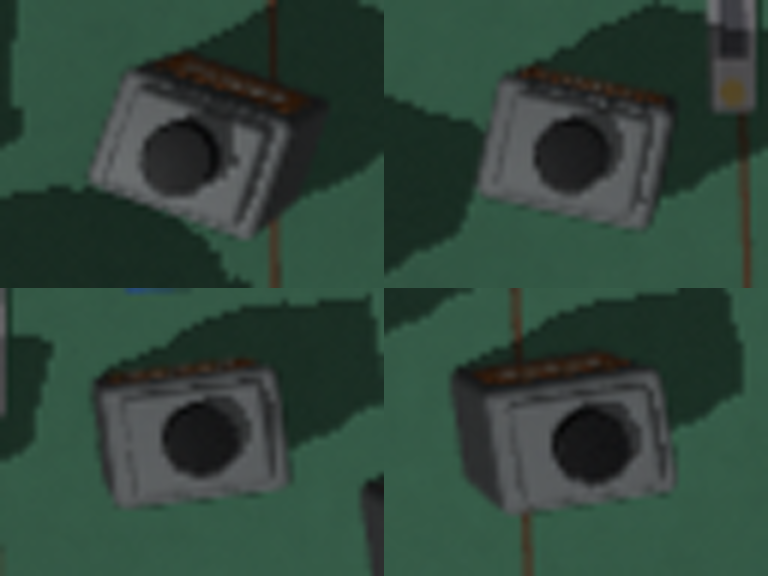

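Run:
```python
from h import *
c=cams.get_calibration("top")
Q=[((0,0),(131,260),[(130,72),(290,125),(250,238),(92,182)]),((384,0),(189,244),[(510,75),(670,110),(645,228),(480,192)]),((0,288),(250,241),[(97,382),(270,365),(290,485),(120,507)]),((384,288),(299,260),[(492,388),(660,370),(675,490),(508,513)])]
for o,g,cs in Q:
    uv=(np.array(cs)-o)/6.-.4+np.array(g)
    P=ray("top",uv,.094,c)[:,:2]
    r=cv2.minAreaRect((P*1000).astype(np.float32))
    a=(P[0]-P[1])+(P[3]-P[2]);print(P.mean(0),np.linalg.norm(P[0]-P[1]),np.linalg.norm(P[3]-P[0]),"wide axis deg",np.degrees(np.arctan2(a[1],a[0])))
```

```text
[0.3941 0.1828] 0.05990664028426902 0.040222851814423026 wide axis deg 69.69660880333609
[0.4247 0.0586] 0.05828468436561433 0.042256475556977646 wide axis deg 76.05280460949207
[ 0.4285 -0.0723] 0.06196471513562235 0.04454087851266372 wide axis deg 94.59910928278056
[ 0.3835 -0.1765] 0.06006086790862464 0.043686282578687716 wide axis deg 95.02674070465645
```

```bash
python3 -m pendant '[[[23,-37,-5,0,0,-8.5,85],[23,-37,-5,0,0,-8.5,85],[23,-37,-5,0,0,-8.5,85],[23,-37,-5,0,0,-8.5,85],[23,-37,-5,0,0,-8.5,85],[23,-37,-5,0,0,-8.5,85],[23,-37,-5,0,0,-8.5,85],[23,-37,-5,0,0,-8.5,85],[23,-37,-5,0,0,-8.5,85],[23,-37,-5,0,0,-8.5,85]]]' 40
```

```text
time_s: 2.2
tcp_pos: [0.3933, 0.1799, 0.3548]
tcp_rot: [3.141, -0.0, 1.365]
contact_force: [1.2, 0.1, -0.3]
width: 0.0855
```

```bash
python3 -m pendant '[[[1.5,2.5,0,0,0,-8.5,85],[0,0,0,0,0,0,85],[0,0,0,0,0,0,85]]]'
python3 - <<'E'
from h import *
print(sensors.get_state()["tcp_pos"],sensors.get_state()["contact_force"])
im,c=grab("wrist","w1")
for z,col in [(.094,(0,0,255)),(.0,(255,255,0))]:
  th=np.radians(-20.3);x=np.array([np.cos(th),np.sin(th)]);y=np.array([-x[1],x[0]])
  P=[np.r_[np.array([.3945,.1825])+a*x*.022+b*y*.032,z] for a,b in [(1,1),(1,-1),(-1,-1),(-1,1)]]
  cv2.polylines(im,[np.round(proj("wrist",P,c)).astype(int)],True,col,1)
cv2.imwrite("pics/w1.png",im)
E
```

```text
time_s: 2.5
tcp_pos: [0.394, 0.1842, 0.3548]
tcp_rot: [-3.141, -0.0, 1.227]
contact_force: [0.1, 0.6, -0.5]
width: 0.0847
[0.394  0.1842 0.3548] [ 0.1082  0.5761 -0.5055]
```

View pics/w1.png

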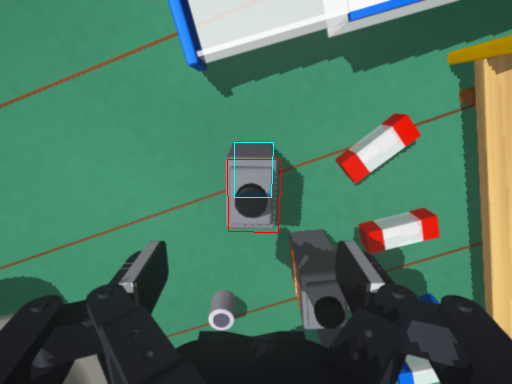

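```bash
python3 -m pendant '[[[0,-1.5,-35,0,0,-0.5,85],[0,0,-35,0,0,0,85],[0,0,-35,0,0,0,85],[0,0,-25,0,0,0,85],[0,0,0,0,0,0,85],[0,0,0,0,0,0,30],[0,0,0,0,0,0,30],[0,0,0,0,0,0,30],[0,0,0,0,0,0,30],[0,0,0,0,0,0,30]]]' 40
```

```text
time_s: 3.55
tcp_pos: [0.395, 0.1828, 0.2264]
tcp_rot: [3.139, -0.002, 1.215]
contact_force: [-2.1, 1.0, 7.4]
width: 0.0434
```

```bash
python3 -m pendant '[[[0,0,30,0,0,0,30],[0,0,45,0,0,0,30],[0,0,45,0,0,0,30],[20,-4,0,0,0,2,30],[40,-4,0,0,0,3,30],[45,-4,0,0,0,3,30],[45,-4,0,0,0,3,30],[45,-4,0,0,0,3,30],[45,-4,0,0,0,2,30],[30,-2,0,0,0,0,30]]]'
```

```text
time_s: 4.55
tcp_pos: [0.6664, 0.1556, 0.3443]
tcp_rot: [3.141, 0.0, 1.494]
contact_force: [0.5, 0.1, -2.5]
width: 0.0434
```

```bash
python3 -m pendant '[[[17,-1,0,0,0,0,30],[0,0,-20,0,0,0,30],[0,0,-15,0,0,0,30],[0,0,0,0,0,0,30]]]'
```

```text
time_s: 4.95
tcp_pos: [0.6796, 0.1554, 0.3055]
tcp_rot: [-3.134, 0.001, 1.494]
contact_force: [-1.2, 0.6, -3.3]
width: 0.0438
```

```bash
python3 -m pendant '[[[2.5,1,-10,0,0,0,30],[0,0,-12,0,0,0,30],[0,0,-5,0,0,0,30],[0,0,-2,0,0,0,30],[0,0,0,0,0,0,30]]]'
```

```text
time_s: 5.45
tcp_pos: [0.6835, 0.1565, 0.2804]
tcp_rot: [-3.141, 0.0, 1.493]
contact_force: [-1.1, -1.0, -2.7]
width: 0.0436
```

```bash
python3 -m pendant '[[[-1,0,-2,0,0,0,30],[0,0,-1,0,0,0,30],[0,0,-0.5,0,0,0,30],[0,0,0,0,0,0,30],[0,0,0,0,0,0,30]]]'
python3 - <<'E'
from h import *
im,c=grab("top","t3");im2,_=grab("scene","s3")
cv2.imwrite("pics/z3.png",np.hstack([cv2.resize(im[110:210,130:330],(400,200)),cv2.resize(im2[120:270,210:360],(390,390))[:200]]) if 0 else cv2.resize(im2[110:270,200:380],(720,640))[:600])
E
```

```text
time_s: 5.95
tcp_pos: [0.6827, 0.1565, 0.2773]
tcp_rot: [3.141, -0.0, 1.493]
contact_force: [-0.3, -0.4, -2.0]
width: 0.0438
```

View pics/z3.png

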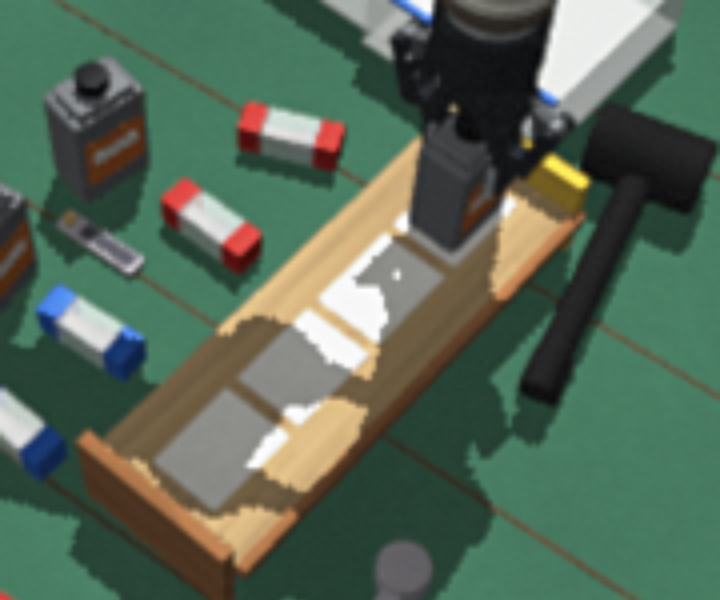

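```bash
python3 -m pendant '[[[0,0,0,0,0,0,75],[0,0,0,0,0,0,75],[0,0,0,0,0,0,75],[0,0,30,0,0,0,75],[0,0,45,0,0,0,75],[-30,-10,10,0,0,0,85],[-46,-17,0,0,0,-2,85],[-46,-17,0,0,0,-2.5,85],[-46,-17,0,0,0,-2.5,85],[-46,-18,0,0,0,-2.5,85]]]'
```

```text
time_s: 7.05
tcp_pos: [0.4669, 0.0771, 0.3624]
tcp_rot: [3.141, -0.0, 1.326]
contact_force: [-0.4, -1.1, 1.1]
width: 0.085
```

```bash
python3 -m pendant '[[[-43,-18,0,0,0,0,85],[0,0,-25,0,0,0,85],[0,0,0,0,0,0,85]]]'
python3 - <<'E'
from h import *
im,c=grab("top","t4")
im,c=grab("wrist","w4")
for z,col in [(.094,(0,0,255)),(.0,(255,255,0))]:
  th=np.radians(-14);x=np.array([np.cos(th),np.sin(th)]);y=np.array([-x[1],x[0]])
  P=[np.r_[np.array([.425,.0587])+a*x*.022+b*y*.032,z] for a,b in [(1,1),(1,-1),(-1,-1),(-1,1)]]
  cv2.polylines(im,[np.round(proj("wrist",P,c)).astype(int)],True,col,1)
cv2.imwrite("pics/w4.png",im)
E
```

```text
time_s: 7.35
tcp_pos: [0.4238, 0.0594, 0.3358]
tcp_rot: [-3.139, 0.0, 1.327]
contact_force: [-0.0, -0.6, -0.4]
width: 0.0852
```

View pics/w4.png

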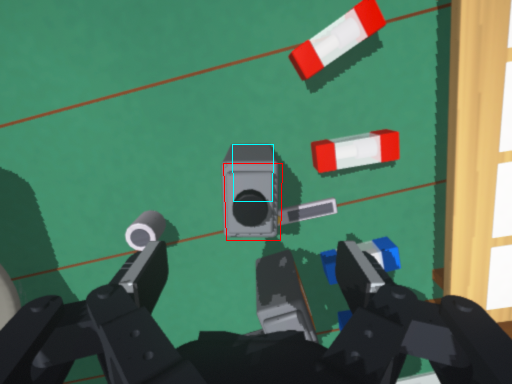

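View pics/t4_raw.png

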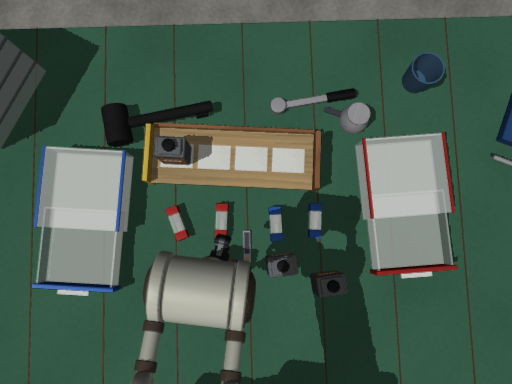

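```bash
python3 -m pendant '[[[0.5,0,-35,0,0,0,85],[0,0,-35,0,0,0,85],[0,0,-30,0,0,0,85],[0,0,-9,0,0,0,85],[0,0,0,0,0,0,85],[0,0,0,0,0,0,30],[0,0,0,0,0,0,30],[0,0,0,0,0,0,30],[0,0,0,0,0,0,30],[0,0,0,0,0,0,30]]]' 40
```

```text
time_s: 8.45
tcp_pos: [0.4268, 0.0595, 0.2296]
tcp_rot: [3.139, -0.0, 1.328]
contact_force: [-1.7, 0.2, 6.4]
width: 0.0439
```

```bash
python3 -m pendant '[[[0,0,30,0,0,0,30],[0,0,45,0,0,0,30],[0,0,40,0,0,0,30],[20,1,0,0,0,0,30],[40,2,0,0,0,2,30],[45,2,0,0,0,2.5,30],[45,2,0,0,0,2.5,30],[45,3,0,0,0,2.5,30],[35,2,0,0,0,0,30],[19,0,0,0,0,0,30]]]'
```

```text
time_s: 9.45
tcp_pos: [0.6771, 0.0716, 0.3423]
tcp_rot: [3.142, -0.0, 1.494]
contact_force: [-0.5, -0.8, -1.8]
width: 0.0433
```

```bash
python3 -m pendant '[[[0,0,-20,0,0,0,30],[0,0,-25,0,0,0,30],[0,0,-13,0,0,0,30],[0,0,0,0,0,0,30],[0,0,0,0,0,0,30],[0,0,0,0,0,0,30]]]'
```

```text
time_s: 10.05
tcp_pos: [0.6756, 0.0714, 0.287]
tcp_rot: [3.139, 0.0, 1.493]
contact_force: [0.9, 0.3, -2.2]
width: 0.0436
```

```bash
python3 -m pendant '[[[0,0,-4,0,0,0,30],[0,0,-2,0,0,0,30],[0,0,0,0,0,0,30],[0,0,0,0,0,0,30]]]'
python3 - <<'E'
from h import *
im2,_=grab("scene","s5")
cv2.imwrite("pics/z5.png",cv2.resize(im2[110:270,200:380],(720,640))[:600])
E
```

```text
time_s: 10.45
tcp_pos: [0.6753, 0.0715, 0.2798]
tcp_rot: [3.141, -0.0, 1.493]
contact_force: [-1.3, 0.4, 1.8]
width: 0.0434
```

View pics/z5.png

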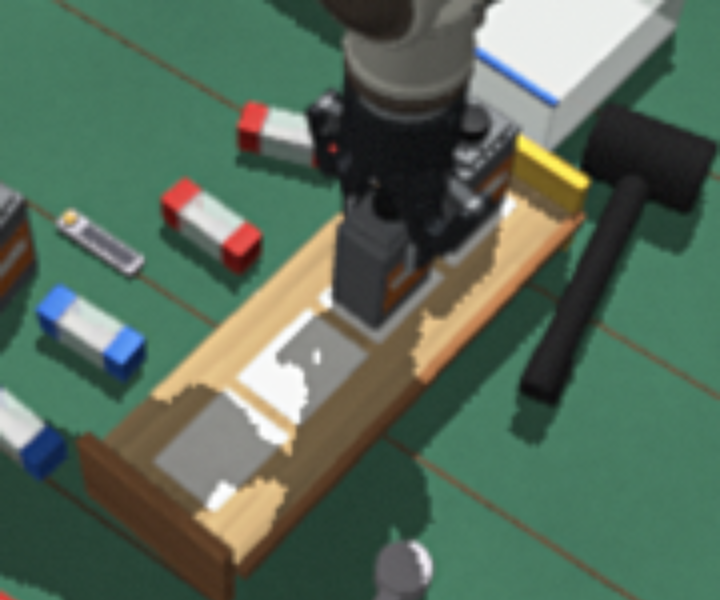

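```bash
python3 -m pendant '[[[0,0,0,0,0,0,75],[0,0,0,0,0,0,75],[0,0,0,0,0,0,75],[0,0,30,0,0,0,75],[0,0,45,0,0,0,75],[-31,-16,10,0,0,0,85],[-42,-24,0,0,0,2,85],[-42,-26,0,0,0,2.5,85],[-42,-26,0,0,0,2.5,85],[-42,-26,0,0,0,2,85]]]'
```

```text
time_s: 11.5
tcp_pos: [0.4745, -0.0471, 0.3642]
tcp_rot: [3.141, 0.001, 1.653]
contact_force: [0.0, -0.7, 0.1]
width: 0.0851
```

```bash
python3 -m pendant '[[[-42,-26,0,0,0,0,85],[-5,0,-25,0,0,0,85],[0,0,0,0,0,0,85]]]'
python3 - <<'E'
from h import *
im,c=grab("wrist","w6")
for z,col in [(.094,(0,0,255)),(.0,(255,255,0))]:
  th=np.radians(4.6);x=np.array([np.cos(th),np.sin(th)]);y=np.array([-x[1],x[0]])
  P=[np.r_[np.array([.4286,-.0725])+a*x*.022+b*y*.032,z] for a,b in [(1,1),(1,-1),(-1,-1),(-1,1)]]
  cv2.polylines(im,[np.round(proj("wrist",P,c)).astype(int)],True,col,1)
cv2.imwrite("pics/w6.png",im)
E
```

```text
time_s: 11.8
tcp_pos: [0.4272, -0.0726, 0.3371]
tcp_rot: [-3.138, -0.002, 1.648]
contact_force: [-0.7, -0.1, -0.4]
width: 0.085
```

View pics/w6.png

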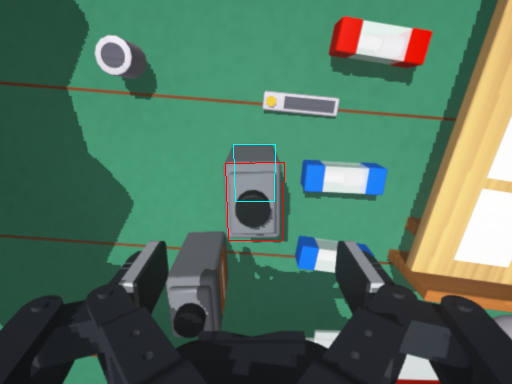

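```bash
python3 -m pendant '[[[0.5,0,-35,0,0,0,85],[0,0,-35,0,0,0,85],[0,0,-30,0,0,0,85],[0,0,-9,0,0,0,85],[0,0,0,0,0,0,85],[0,0,0,0,0,0,30],[0,0,0,0,0,0,30],[0,0,0,0,0,0,30],[0,0,0,0,0,0,30],[0,0,0,0,0,0,30]]]' 40
```

```text
time_s: 12.85
tcp_pos: [0.4303, -0.0728, 0.2316]
tcp_rot: [3.14, 0.001, 1.651]
contact_force: [-2.1, -0.5, 6.4]
width: 0.0438
```

```bash
python3 -m pendant '[[[0,0,30,0,0,0,30],[0,0,45,0,0,0,30],[0,0,38,0,0,0,30],[20,5,0,0,0,0,30],[40,10,0,0,0,-2,30],[43,11,0,0,0,-2.5,30],[43,11,0,0,0,-2.5,30],[43,11,0,0,0,-1.9,30],[35,8,0,0,0,0,30],[16,3,0,0,0,0,30]]]'
```

```text
time_s: 13.85
tcp_pos: [0.6717, -0.0125, 0.3425]
tcp_rot: [3.141, -0.0, 1.496]
contact_force: [0.5, 0.1, -2.6]
width: 0.0436
```

```bash
python3 -m pendant '[[[0,0.5,-20,0,0,0,30],[0,0,-25,0,0,0,30],[0,0,-13,0,0,0,30],[0,0,0,0,0,0,30],[0,0,-2,0,0,0,30],[0,0,0,0,0,0,30]]]'
```

```text
time_s: 14.45
tcp_pos: [0.6698, -0.0131, 0.2836]
tcp_rot: [3.141, 0.0, 1.495]
contact_force: [-0.2, 0.2, -1.9]
width: 0.0436
```

```bash
python3 -m pendant '[[[0,0,-1.5,0,0,0,30],[0,0,0,0,0,0,30],[0,0,0,0,0,0,75],[0,0,0,0,0,0,75],[0,0,0,0,0,0,75],[0,0,30,0,0,0,75],[0,0,45,0,0,0,75],[-35,-18,8,0,0,0,85],[-42,-24,0,0,0,2.4,85],[-42,-24,0,0,0,2.5,85]]]'
```

```text
time_s: 15.45
tcp_pos: [0.5496, -0.0795, 0.3658]
tcp_rot: [3.139, 0.001, 1.584]
contact_force: [-0.0, -1.2, 0.0]
width: 0.0849
```

```bash
python3 -m pendant '[[[-42,-24,0,0,0,2.4,85],[-42,-24,0,0,0,2,85],[-42,-24,0,0,0,0,85],[-41,-24,-25,0,0,0,85],[0,0,0,0,0,0,85]]]'
python3 - <<'E'
from h import *
im,c=grab("wrist","w7")
for z,col in [(.094,(0,0,255)),(.0,(255,255,0))]:
  th=np.radians(5);x=np.array([np.cos(th),np.sin(th)]);y=np.array([-x[1],x[0]])
  P=[np.r_[np.array([.384,-.176])+a*x*.022+b*y*.032,z] for a,b in [(1,1),(1,-1),(-1,-1),(-1,1)]]
  cv2.polylines(im,[np.round(proj("wrist",P,c)).astype(int)],True,col,1)
cv2.imwrite("pics/w7.png",im)
im,c=grab("top","t7")
E
```

```text
time_s: 15.95
tcp_pos: [0.3823, -0.174, 0.338]
tcp_rot: [-3.136, -0.004, 1.652]
contact_force: [-0.2, 0.6, -1.1]
width: 0.085
```

View pics/w7.png

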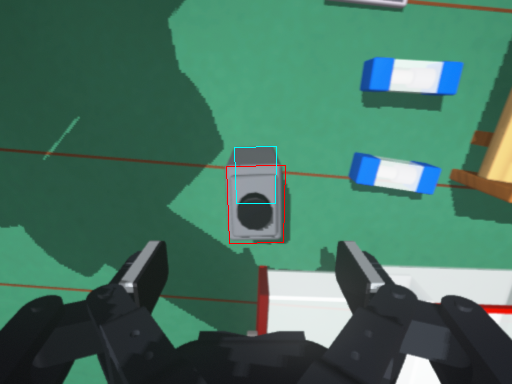

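View pics/t7_raw.png

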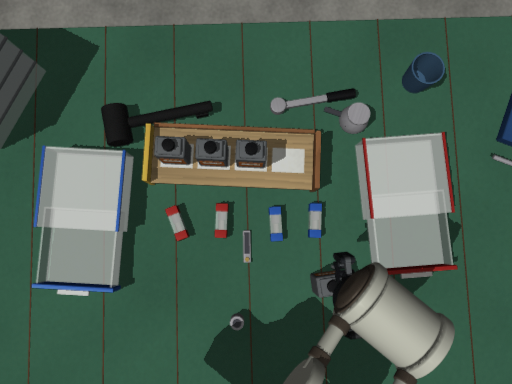

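```bash
python3 -m pendant '[[[1,-1.5,-35,0,0,0,85],[0,0,-35,0,0,0,85],[0,0,-30,0,0,0,85],[0,0,-9,0,0,0,85],[0,0,0,0,0,0,85],[0,0,0,0,0,0,30],[0,0,0,0,0,0,30],[0,0,0,0,0,0,30],[0,0,0,0,0,0,30],[0,0,0,0,0,0,30]]]' 40
```

```text
time_s: 17.05
tcp_pos: [0.388, -0.1754, 0.2339]
tcp_rot: [3.14, 0.002, 1.658]
contact_force: [-1.6, 0.7, 6.8]
width: 0.0444
```

```bash
python3 -m pendant '[[[0,0,30,0,0,0,30],[0,0,45,0,0,0,30],[0,0,38,0,0,0,30],[25,10,0,0,0,0,30],[42,13,0,0,0,-2,30],[45,13,0,0,0,-2.5,30],[45,13,0,0,0,-2.5,30],[45,13,0,0,0,-2.3,30],[40,10,0,0,0,0,30],[26,5,0,0,0,0,30]]]'
```

```text
time_s: 18.05
tcp_pos: [0.6575, -0.0965, 0.3451]
tcp_rot: [3.141, -0.001, 1.496]
contact_force: [-0.9, -1.5, -2.4]
width: 0.0435
```

```bash
python3 -m pendant '[[[6,0.5,0,0,0,0,30],[0,0,-20,0,0,0,30],[0,0,-25,0,0,0,30],[0,0,-13,0,0,0,30],[0,0,0,0,0,0,30],[0,0,-2,0,0,0,30],[0,0,0,0,0,0,30]]]'
```

```text
time_s: 18.75
tcp_pos: [0.6615, -0.0976, 0.2859]
tcp_rot: [3.141, 0.0, 1.495]
contact_force: [-0.0, -0.3, -2.2]
width: 0.0435
```

```bash
python3 -m pendant '[[[1.5,0,-1.5,0,0,0,30],[0,0,0,0,0,0,30],[0,0,0,0,0,0,75],[0,0,0,0,0,0,75],[0,0,0,0,0,0,75],[0,0,30,0,0,0,75],[0,0,45,0,0,0,75],[-40,0,10,0,0,8.5,75],[-45,0,0,0,0,8.5,75],[-45,0,0,0,0,8.5,75]]]'
python3 -m pendant '[[[-45,0,0,0,0,8.5,70],[-45,0,0,0,0,8.5,70],[-45,0,0,0,0,8.5,70],[0,0,0,0,0,8.5,70],[0,0,0,0,0,0,70]]]'
python3 - <<'E'
from h import *
im,c=grab("top","t8");tubes(im,c);cv2.imwrite("pics/t8.png",cv2.resize(im[110:310,20:470],(800,356)))
im,c=grab("scene","s8");tubes(im,c,"scene")
E
```

```text
time_s: 19.75
tcp_pos: [0.5318, -0.0974, 0.37]
tcp_rot: [3.14, 0.002, 1.947]
contact_force: [1.1, -0.2, 1.0]
width: 0.075
time_s: 20.25
tcp_pos: [0.3971, -0.0972, 0.3694]
tcp_rot: [3.141, 0.002, 2.533]
contact_force: [1.4, 0.2, 0.2]
width: 0.0703
red tube [0.5316 0.0594] L 0.062 axis deg 176.3 (90, array([222., 206.])) (93, array([221., 233.]))
red tube [0.5285 0.1632] L 0.062 axis deg 19.5 (84, array([172., 210.])) (93, array([181., 235.]))
blue tube [ 0.5254 -0.1568] L 0.062 axis deg 175.0 (95, array([315., 206.])) (94, array([314., 233.]))
blue tube [ 0.5201 -0.0661] L 0.062 axis deg 1.7 (92, array([275., 210.])) (92, array([276., 237.]))
red tube [0.5299 0.156 ] L 0.062 axis deg 20.6 (50, array([262., 141.])) (56, array([282., 145.]))
red tube [0.5314 0.0532] L 0.064 axis deg 176.1 (47, array([244., 160.])) (62, array([260., 171.]))
red tube [ 0.3609 -0.6561] L 0.057 axis deg 28.4 (129, array([  4., 321.])) (15, array([ 26., 325.]))
blue tube [ 0.52   -0.0718] L 0.063 axis deg 1.6 (56, array([213., 187.])) (70, array([230., 198.]))
blue tube [ 0.5255 -0.162 ] L 0.064 axis deg 175.3 (55, array([194., 208.])) (73, array([210., 222.]))
```

View pics/t8.png

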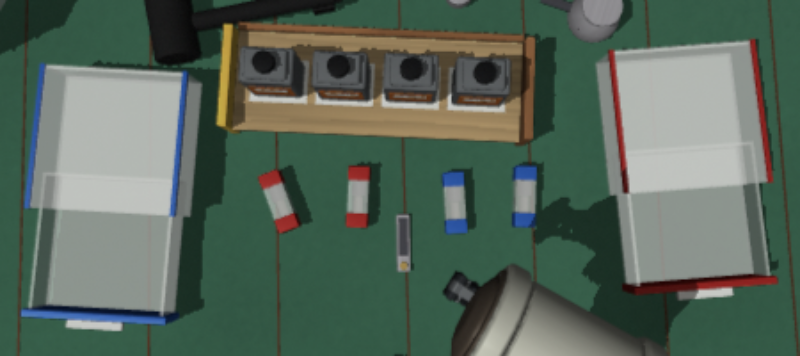

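View pics/s8_raw.png

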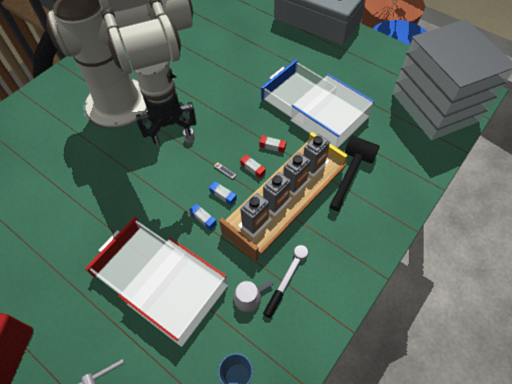

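Run:
```python
from h import *
im=cv2.imread("pics/t8_raw.png");c=cams.get_calibration("top")
hsv=cv2.cvtColor(im,cv2.COLOR_BGR2HSV);H,S,V=cv2.split(hsv)
for nm,mk in [("red",((H<8)|(H>172))&(S>150)&(V>70)),("blue",(H>105)&(H<130)&(S>150)&(V>70))]:
    for m in comps(mk,60):
        ys,xs=np.nonzero(m)
        if m.sum()>110 or xs.max()-xs.min()>30: print(nm,m.sum(),xs.min(),xs.max(),ys.min(),ys.max(),minrect("top",m,.061,c),minrect("top",m,.072,c))
t=[cv2.resize(im[125:300,25:140],None,fx=3.4,fy=3.4,interpolation=cv2.INTER_CUBIC),cv2.resize(im[125:300,350:465],None,fx=3.4,fy=3.4,interpolation=cv2.INTER_CUBIC)]
cv2.imwrite("pics/z8.png",np.hstack(t))
```

```text
red 220 442 454 132 211 (array([ 0.6245, -0.459 ]), [6.238312244415283, 181.64041137695312], np.float32(2.6232216)) (array([ 0.6229, -0.4536]), [6.165167808532715, 179.51052856445312], np.float32(2.6232047))
red 175 362 372 138 217 (array([ 0.6164, -0.2752]), [5.3382439613342285, 180.89466857910156], np.float32(2.6565306)) (array([ 0.6149, -0.2721]), [5.275609016418457, 178.77340698242188], np.float32(2.6565475))
red 289 378 456 265 275 (array([ 0.4067, -0.3726]), [9.421834945678711, 174.35818481445312], np.float32(92.65315)) (array([ 0.4077, -0.3682]), [9.311334609985352, 172.31361389160156], np.float32(92.65317))
blue 180 502 511 109 141 (array([ 0.7278, -0.6021]), [20.58513641357422, 75.57211303710938], np.float32(174.46046)) (array([ 0.725 , -0.5951]), [20.343774795532227, 74.68597412109375], np.float32(174.4605))
blue 185 34 44 146 226 (array([0.6198, 0.465 ]), [5.026477336883545, 181.6865692138672], np.float32(174.96866)) (array([0.6183, 0.4595]), [4.967532157897949, 179.55604553222656], np.float32(174.96867))
blue 190 116 125 150 230 (array([0.6051, 0.2825]), [6.15062141418457, 181.41038513183594], np.float32(174.7666)) (array([0.6038, 0.2791]), [6.078506946563721, 179.2831268310547], np.float32(174.7666))
blue 316 32 113 283 291 (array([0.3926, 0.3866]), [10.12491226196289, 178.2108612060547], np.float32(85.026886)) (array([0.3937, 0.382 ]), [10.006176948547363, 176.12106323242188], np.float32(85.026886))
```

View pics/z8.png

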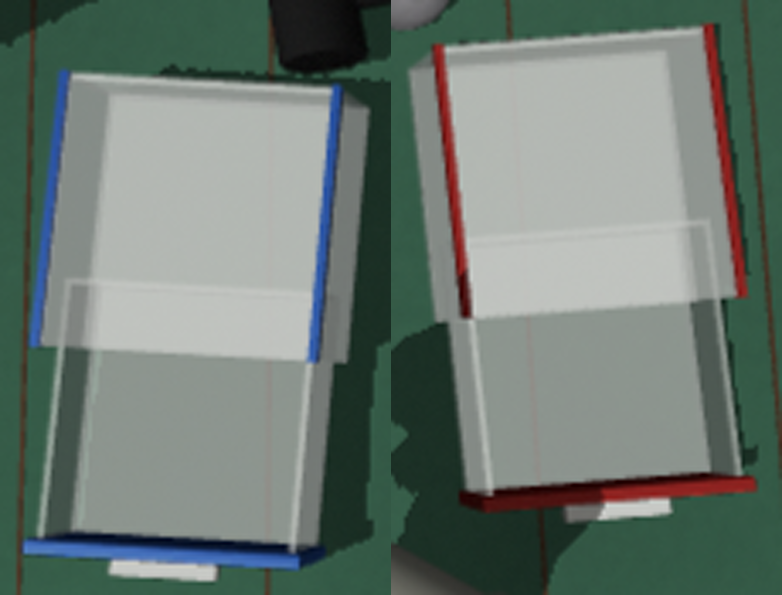

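```bash
python3 -m pendant '[[[32,-15,-27,0,0,7.5,60],[32,-15,-27,0,0,7.5,60],[32,-15,-27,0,0,7.5,60],[32,-15,-27,0,0,7.5,60],[0,0,0,0,0,0,60],[0,0,0,0,0,0,60]]]' 25
python3 - <<'E'
from h import *
im,c=grab("wrist","w9")
th=np.radians(175);x=np.array([np.cos(th),np.sin(th)]);y=np.array([-x[1],x[0]])
P=[np.r_[np.array([.5254,-.1568])+a*x*.04+b*y*.014,.028] for a,b in [(1,1),(1,-1),(-1,-1),(-1,1)]]
cv2.polylines(im,[np.round(proj("wrist",P,c)).astype(int)],True,(0,255,255),1)
tubes(im,c,"wrist")
cv2.imwrite("pics/w9.png",im)
E
```

```text
time_s: 20.95
tcp_pos: [0.5267, -0.1574, 0.2593]
tcp_rot: [3.14, -0.003, 3.055]
contact_force: [0.5, 0.6, 0.1]
width: 0.0597
blue tube [ 0.4848 -0.112 ] L 0.085 axis deg 88.1 (1420, array([371., 143.])) (220, array([249., 150.]))
blue tube [ 0.517  -0.0689] L 0.062 axis deg 1.6 (1420, array([371., 143.])) (962, array([371., 224.]))
blue tube [ 0.5189 -0.1567] L 0.071 axis deg 176.2 (220, array([249., 150.])) (704, array([251., 242.]))
blue tube [ 0.5242 -0.1569] L 0.061 axis deg 176.0 (850, array([249., 165.])) (704, array([251., 242.]))
```

View pics/w9.png

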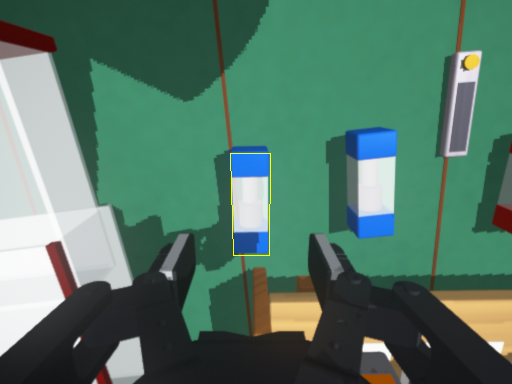

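```bash
python3 -m pendant '[[[-1,0.5,-30,0,0,0,60],[0,0,-30,0,0,0,60],[0,0,-18,0,0,0,60],[0,0,0,0,0,0,60],[0,0,0,0,0,0,15],[0,0,0,0,0,0,15],[0,0,0,0,0,0,15],[0,0,0,0,0,0,15],[0,0,0,0,0,0,15]]]' 25
```

```text
time_s: 21.9
tcp_pos: [0.5261, -0.1574, 0.1855]
tcp_rot: [-3.14, 0.004, 3.057]
contact_force: [-1.3, 0.1, 7.9]
width: 0.0275
```

```bash
python3 -m pendant '[[[0,0,25,0,0,0,15],[0,0,45,0,0,0,15],[0,0,35,0,0,0,15],[-3,25,0,0,0,0,15],[-7,46,0,0,0,0,15],[-7,46,0,0,0,0,15],[-7,46,0,0,0,0,15],[-7,46,0,0,0,0,15],[-7,46,0,0,0,0,15],[-7,46,0,0,0,0,15]]]'
python3 -m pendant '[[[-7,46,0,0,0,0,15],[-7,46,0,0,0,0,15],[-7,46,0,0,0,0,15],[-7,46,0,0,0,0,15],[-5,30,0,0,0,0,15],[0,20,0,0,0,0,15],[0,0,0,0,0,0,15],[0,0,0,0,0,0,15]]]'
python3 - <<'E'
from h import *
im,c=grab("wrist","w10")
im,c=grab("top","t10");tubes(im,c)
E
```

```text
time_s: 22.9
tcp_pos: [0.4795, 0.1459, 0.2891]
tcp_rot: [3.141, 0.002, 3.057]
contact_force: [1.8, 0.8, -0.4]
width: 0.0277
time_s: 23.7
tcp_pos: [0.4469, 0.3781, 0.2884]
tcp_rot: [-3.142, 0.001, 3.058]
contact_force: [0.1, -0.5, -0.7]
width: 0.0274
red tube [0.532 0.06 ] L 0.062 axis deg 175.5 (91, array([222., 206.])) (81, array([220., 233.]))
red tube [0.5286 0.163 ] L 0.063 axis deg 20.3 (73, array([171., 210.])) (90, array([181., 235.]))
blue tube [ 0.5201 -0.066 ] L 0.062 axis deg 1.8 (92, array([275., 210.])) (92, array([276., 237.]))
```

View pics/w10_raw.png

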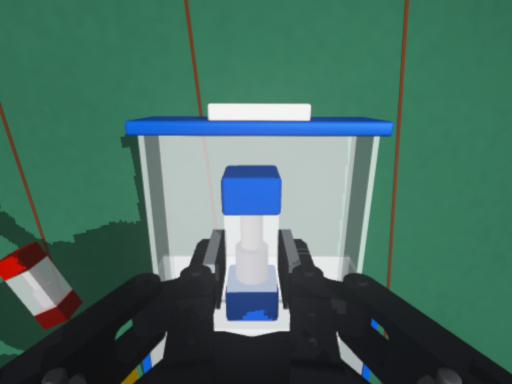

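View pics/t10_raw.png

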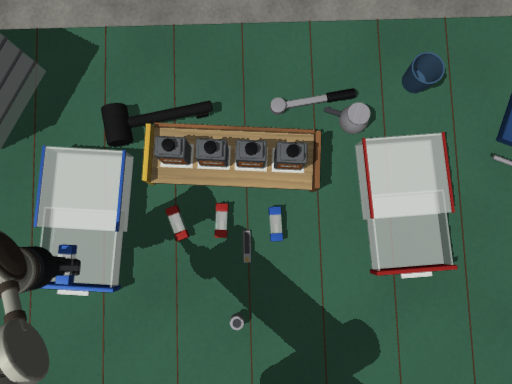

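```bash
python3 -m pendant '[[[13,34,0,0,0,0,15],[0,0,-30,0,0,0,15],[0,0,-35,0,0,0,15],[0,0,-20,0,0,0,15],[0,0,-6,0,0,0,15],[0,0,0,0,0,0,15],[0,0,0,0,0,0,15]]]'
```

```text
time_s: 24.5
tcp_pos: [0.4608, 0.4119, 0.1982]
tcp_rot: [3.14, 0.002, 3.056]
contact_force: [0.0, -0.7, 0.4]
width: 0.0272
```

```bash
python3 -m pendant '[[[0,0,-1,0,0,0,15],[0,0,0,0,0,0,42],[0,0,0,0,0,0,42],[0,0,0,0,0,0,42],[0,0,30,0,0,0,42],[0,0,45,0,0,0,42],[2,-25,20,0,0,0,42],[5,-45,0,0,0,0,42],[6,-48,0,0,0,1,42],[6,-48,0,0,0,1,42]]]'
python3 - <<'E'
from h import *
im,c=grab("wrist","w11")
E
python3 -m pendant '[[[6,-48,0,0,0,1,60],[6,-48,0,0,0,1,60],[6,-48,0,0,0,1,60],[6,-48,0,0,0,1,60],[6,-48,0,0,0,1,60],[6,-48,-10,0,0,0,60],[6,-23,-20,0,0,0,60],[0,0,0,0,0,0,60],[0,0,0,0,0,0,60]]]'
python3 - <<'E'
from h import *
im,c=grab("wrist","w12");tubes(im,c,"wrist")
im,c=grab("top","t12");tubes(im,c)
E
```

```text
time_s: 25.5
tcp_pos: [0.4788, 0.2448, 0.2914]
tcp_rot: [3.141, 0.001, 3.094]
contact_force: [1.3, 0.2, -1.1]
width: 0.0419
time_s: 26.45
tcp_pos: [0.5208, -0.0649, 0.2606]
tcp_rot: [3.141, -0.001, -3.105]
contact_force: [0.2, 0.7, 0.4]
width: 0.0602
red tube [0.4964 0.0889] L 0.064 axis deg 90.6 (1447, array([419., 181.])) (184, array([507., 183.]))
red tube [0.5273 0.0548] L 0.061 axis deg 176.1 (1447, array([419., 181.])) (986, array([398., 256.]))
red tube [0.5219 0.1294] L 0.054 axis deg 18.2 (184, array([507., 183.])) (68, array([509., 248.]))
blue tube [ 0.5172 -0.0647] L 0.063 axis deg 1.6 (1101, array([251., 160.])) (713, array([250., 241.]))
red tube [0.5316 0.0594] L 0.062 axis deg 176.4 (91, array([222., 206.])) (93, array([221., 233.]))
red tube [0.5285 0.1633] L 0.062 axis deg 19.3 (84, array([172., 210.])) (92, array([181., 235.]))
blue tube [0.4609 0.4149] L 0.062 axis deg 176.1 (83, array([ 68., 242.])) (78, array([ 65., 269.]))
```

View pics/t12_raw.png

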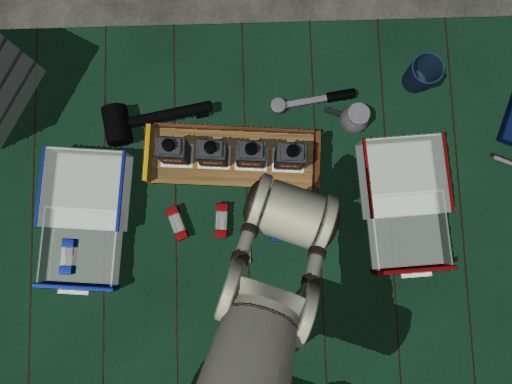

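View pics/w12_raw.png

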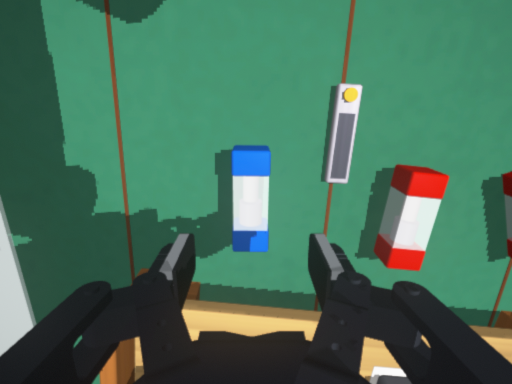

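```bash
python3 -m pendant '[[[0,-0.5,-30,0,0,0,60],[0,0,-30,0,0,0,60],[0,0,-20,0,0,0,60],[0,0,0,0,0,0,60],[0,0,0,0,0,0,15],[0,0,0,0,0,0,15],[0,0,0,0,0,0,15],[0,0,0,0,0,0,15],[0,0,0,0,0,0,15]]]' 25
```

```text
time_s: 27.45
tcp_pos: [0.5221, -0.0655, 0.1829]
tcp_rot: [-3.141, 0.003, -3.104]
contact_force: [-0.0, 2.0, 7.2]
width: 0.0275
```

```bash
python3 -m pendant '[[[0,0,25,0,0,0,15],[0,0,45,0,0,0,15],[0,0,35,0,0,0,15],[-3,23,0,0,0,0,15],[-7,46,0,0,0,-1,15],[-7,46,0,0,0,-1,15],[-7,46,0,0,0,-1,15],[-7,46,0,0,0,-1,15],[-7,46,0,0,0,-1,15],[-7,46,0,0,0,-1,15]]]'
python3 -m pendant '[[[-7,46,0,0,0,-1,15],[-7,46,0,0,0,0,15],[-8,23,0,0,0,0,15],[0,0,0,0,0,0,15],[0,0,0,0,0,0,15]]]'
```

```text
time_s: 28.45
tcp_pos: [0.4754, 0.2354, 0.2866]
tcp_rot: [3.141, 0.001, 3.074]
contact_force: [0.0, -0.3, -0.5]
width: 0.0275
time_s: 28.95
tcp_pos: [0.4538, 0.3487, 0.286]
tcp_rot: [-3.141, 0.0, 3.058]
contact_force: [0.9, 0.6, -0.1]
width: 0.0273
```

```bash
python3 -m pendant '[[[2,0,-30,0,0,0,15],[0,0,-35,0,0,0,15],[0,0,-20,0,0,0,15],[0,0,-6,0,0,0,15],[0,0,0,0,0,0,15],[0,0,0,0,0,0,15],[0,0,0,0,0,0,42],[0,0,0,0,0,0,42],[0,0,0,0,0,0,42]]]'
python3 -m pendant '[[[0,0,30,0,0,0,42],[0,0,45,0,0,0,42],[0,-15,20,0,0,0,42],[8,-40,0,0,0,5,60],[15,-45,0,0,0,5,60],[15,-45,0,0,0,5,60],[15,-35,0,0,0,5,60],[15,0,-15,0,0,4,60],[3,0,-10,0,0,0,60],[0,0,0,0,0,0,60]]]'
python3 - <<'E'
from h import *
im,c=grab("wrist","w13");tubes(im,c,"wrist")
im,c=grab("top","t13");tubes(im,c)
E
```

```text
time_s: 29.85
tcp_pos: [0.4563, 0.3488, 0.1958]
tcp_rot: [3.141, 0.001, 3.057]
contact_force: [0.8, 0.3, -0.8]
width: 0.0419
time_s: 30.85
tcp_pos: [0.5262, 0.1688, 0.2632]
tcp_rot: [3.14, -0.004, -2.809]
contact_force: [0.0, -0.7, -0.5]
width: 0.06
red tube [0.5286 0.0638] L 0.064 axis deg 173.7 (1496, array([124., 123.])) (810, array([ 98., 202.]))
red tube [0.5258 0.1647] L 0.063 axis deg 19.9 (1105, array([244., 163.])) (720, array([246., 242.]))
blue tube [0.4085 0.3129] L 0.055 axis deg 41.4 (418, array([498.,  78.])) (35, array([509., 155.]))
blue tube [0.4568 0.339 ] L 0.057 axis deg 16.0 (35, array([509., 155.])) (1188, array([486., 228.]))
blue tube [0.5106 0.337 ] L 0.056 axis deg 159.4 (1188, array([486., 228.])) (261, array([430., 277.]))
red tube [0.5314 0.0593] L 0.062 axis deg 176.1 (71, array([222., 207.])) (93, array([221., 233.]))
blue tube [0.4609 0.4149] L 0.062 axis deg 176.1 (83, array([ 68., 242.])) (78, array([ 65., 269.]))
blue tube [0.4276 0.3801] L 0.074 axis deg 86.1 (78, array([ 65., 269.])) (15, array([ 98., 270.]))
blue tube [0.4127 0.4332] L 0.048 axis deg 137.0 (78, array([ 65., 269.])) (153, array([ 51., 285.]))
```

View pics/t13_raw.png

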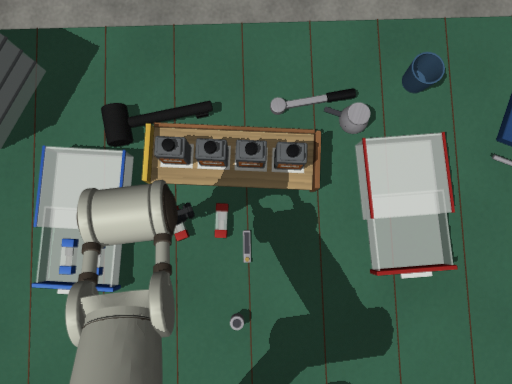

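View pics/w13_raw.png

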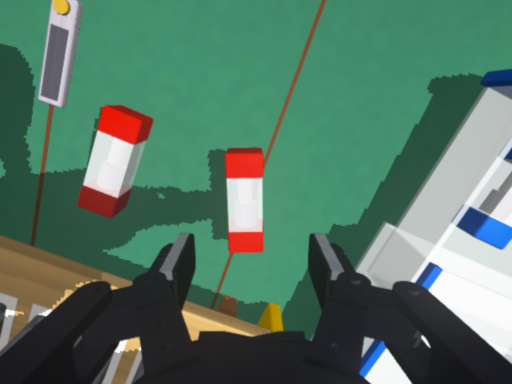

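```bash
python3 -m pendant '[[[2,-5,-30,0,0,0,60],[0,0,-30,0,0,0,60],[0,0,-22,0,0,0,60],[0,0,0,0,0,0,60],[0,0,0,0,0,0,15],[0,0,0,0,0,0,15],[0,0,0,0,0,0,15],[0,0,0,0,0,0,15],[0,0,0,0,0,0,15]]]' 25
```

```text
time_s: 31.85
tcp_pos: [0.53, 0.1639, 0.185]
tcp_rot: [-3.141, 0.004, -2.807]
contact_force: [-1.0, 0.8, 7.4]
width: 0.0274
```

```bash
python3 -m pendant '[[[0,0,25,0,0,0,15],[0,0,45,0,0,0,15],[0,0,35,0,0,0,15],[-3,-23,0,0,0,0,15],[-6,-46,0,0,0,-2,15],[-6,-46,0,0,0,-2,15],[-6,-46,0,0,0,-2,15],[-6,-46,0,0,0,-2,15],[-6,-46,0,0,0,-2,15],[-6,-46,0,0,0,-2,15]]]'
python3 -m pendant '[[[-6,-46,0,0,0,-2,15],[-6,-46,0,0,0,-2,15],[-6,-46,0,0,0,-0.5,15],[-6,-46,0,0,0,0,15],[5,-46,0,0,0,0,15],[-2,-46,0,0,0,0,15],[0,-13,0,0,0,0,15],[0,0,0,0,0,0,15],[0,0,0,0,0,0,15]]]'
python3 - <<'E'
from h import *
im,c=grab("wrist","w14")
E
```

```text
time_s: 32.85
tcp_pos: [0.4894, -0.1371, 0.2886]
tcp_rot: [-3.141, 0.001, -3.018]
contact_force: [1.4, 0.6, -0.5]
width: 0.0272
time_s: 33.75
tcp_pos: [0.4691, -0.4233, 0.2877]
tcp_rot: [3.14, -0.0, -3.095]
contact_force: [0.4, 0.3, -0.2]
width: 0.0274
```

View pics/w14_raw.png

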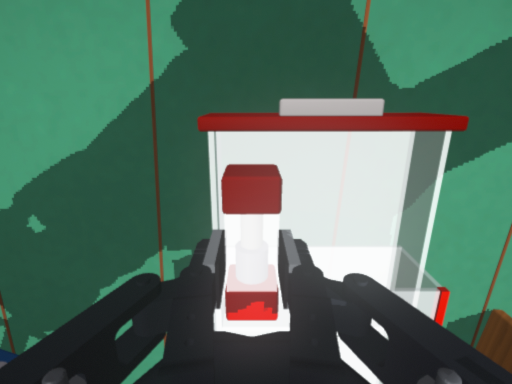

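```bash
python3 -m pendant '[[[3,21,0,0,0,0,15],[0,0,-30,0,0,0,15],[0,0,-35,0,0,0,15],[0,0,-20,0,0,0,15],[0,0,-6,0,0,0,15],[0,0,0,0,0,0,15],[0,0,0,0,0,0,15],[0,0,0,0,0,0,42],[0,0,0,0,0,0,42],[0,0,0,0,0,0,42]]]'
python3 -m pendant '[[[0,0,30,0,0,0,42],[0,0,45,0,0,0,42],[0,25,20,0,0,0,42],[6,46,0,0,0,0,60],[6,46,0,0,0,0,60],[6,46,0,0,0,-1,60],[6,46,0,0,0,-1,60],[6,46,0,0,0,-1,60],[6,46,0,0,0,-1,60],[6,46,0,0,0,-1,60]]]'
python3 -m pendant '[[[6,46,0,0,0,-1,60],[6,46,-10,0,0,-0.5,60],[6,23,-20,0,0,0,60],[0,0,0,0,0,0,60],[0,0,0,0,0,0,60]]]'
python3 - <<'E'
from h import *
im,c=grab("wrist","w15");tubes(im,c,"wrist")
im,c=grab("top","t15");tubes(im,c)
E
```

```text
time_s: 34.8
tcp_pos: [0.4722, -0.4037, 0.1978]
tcp_rot: [-3.14, 0.001, -3.095]
contact_force: [-0.1, -0.9, 1.0]
width: 0.0419
time_s: 35.8
tcp_pos: [0.514, -0.0546, 0.2924]
tcp_rot: [-3.141, 0.001, 3.1]
contact_force: [1.2, 0.3, 0.2]
width: 0.0601
time_s: 36.3
tcp_pos: [0.5319, 0.0587, 0.2619]
tcp_rot: [-3.141, -0.001, 3.076]
contact_force: [0.4, 0.3, 0.3]
width: 0.0604
red tube [0.5288 0.0613] L 0.063 axis deg 176.0 (1105, array([254., 160.])) (708, array([253., 240.]))
red tube [ 0.4706 -0.4034] L 0.062 axis deg 2.4 (104, array([421., 227.])) (107, array([424., 254.]))
blue tube [0.489  0.3804] L 0.065 axis deg 85.2 (83, array([ 68., 242.])) (82, array([ 96., 244.]))
blue tube [0.4609 0.4149] L 0.062 axis deg 176.0 (83, array([ 68., 242.])) (78, array([ 65., 269.]))
blue tube [0.4555 0.3508] L 0.062 axis deg 174.9 (82, array([ 96., 244.])) (78, array([ 93., 271.]))
blue tube [0.4274 0.3853] L 0.064 axis deg 85.1 (78, array([ 65., 269.])) (78, array([ 93., 271.]))
blue tube [0.4076 0.3762] L 0.057 axis deg 127.0 (78, array([ 93., 271.])) (332, array([ 73., 287.]))
```

View pics/t15_raw.png

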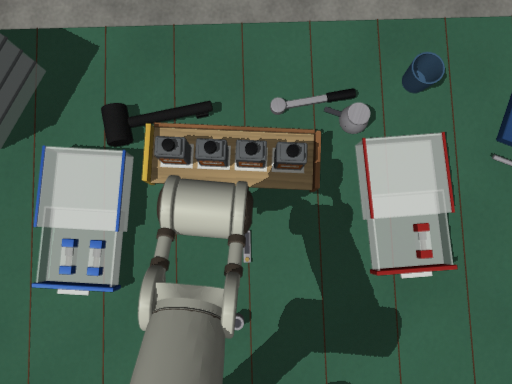

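View pics/w15_raw.png

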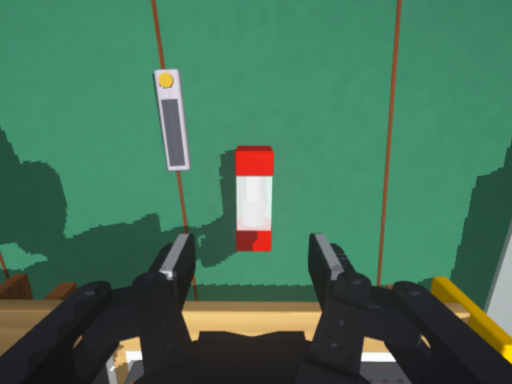

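```bash
python3 -m pendant '[[[0,1.5,-30,0,0,0,60],[0,0,-30,0,0,0,60],[0,0,-21,0,0,0,60],[0,0,0,0,0,0,60],[0,0,0,0,0,0,15],[0,0,0,0,0,0,15],[0,0,0,0,0,0,15],[0,0,0,0,0,0,15],[0,0,0,0,0,0,15]]]' 25
```

```text
time_s: 37.3
tcp_pos: [0.5332, 0.0598, 0.183]
tcp_rot: [-3.141, 0.004, 3.075]
contact_force: [-0.1, -1.6, 7.3]
width: 0.0275
```

```bash
python3 -m pendant '[[[0,0,25,0,0,0,15],[0,0,45,0,0,0,15],[0,0,35,0,0,0,15],[-4,-23,0,0,0,0,15],[-7,-45,0,0,0,1,15],[-7,-45,0,0,0,1,15],[-7,-45,0,0,0,1,15],[-7,-45,0,0,0,1,15],[-7,-45,0,0,0,1,15],[-7,-45,0,0,0,1,15]]]'
python3 -m pendant '[[[-7,-45,0,0,0,0.5,15],[-7,-45,0,0,0,0,15],[-3,-13,0,0,0,0,15],[0,0,0,0,0,0,15],[0,0,0,0,0,0,15]]]'
```

```text
time_s: 38.3
tcp_pos: [0.4854, -0.2345, 0.2865]
tcp_rot: [-3.141, 0.001, -3.103]
contact_force: [0.7, 0.1, -0.2]
width: 0.0276
time_s: 38.8
tcp_pos: [0.4691, -0.3349, 0.2858]
tcp_rot: [3.14, -0.0, -3.095]
contact_force: [0.5, 0.3, -0.8]
width: 0.0279
```

```bash
python3 -m pendant '[[[0,-2.5,-30,0,0,0,15],[0,0,-35,0,0,0,15],[0,0,-20,0,0,0,15],[0,0,-4,0,0,0,15],[0,0,0,0,0,0,15],[0,0,0,0,0,0,15],[0,0,0,0,0,0,42],[0,0,0,0,0,0,42],[0,0,0,0,0,0,42]]]'
python3 -m pendant '[[[0,0,30,0,0,0,42],[0,0,45,0,0,0,42],[-10,0,20,0,0,0,42],[-40,-10,0,0,0,0,10],[-45,-15,0,0,0,0,0],[-43,-12,0,0,0,0,0],[0,0,0,0,0,0,0],[0,0,0,0,0,0,0]]]'
python3 - <<'E'
from h import *
im,c=grab("wrist","w16")
im,c=grab("top","t16");tubes(im,c)
E
```

```text
time_s: 39.7
tcp_pos: [0.4692, -0.3387, 0.1978]
tcp_rot: [-3.14, 0.001, -3.095]
contact_force: [-0.1, 0.1, 0.2]
width: 0.0421
time_s: 40.5
tcp_pos: [0.3303, -0.3758, 0.2923]
tcp_rot: [-3.141, 0.001, -3.097]
contact_force: [0.5, -0.2, 0.2]
width: -0.0001
red tube [ 0.4997 -0.3694] L 0.065 axis deg 93.0 (104, array([421., 227.])) (99, array([393., 229.]))
red tube [ 0.4706 -0.4034] L 0.062 axis deg 2.4 (104, array([421., 227.])) (107, array([424., 254.]))
red tube [ 0.4674 -0.3392] L 0.061 axis deg 4.4 (99, array([393., 229.])) (91, array([397., 256.]))
red tube [ 0.4383 -0.3731] L 0.063 axis deg 92.8 (107, array([424., 254.])) (91, array([397., 256.]))
red tube [ 0.4204 -0.364 ] L 0.055 axis deg 54.0 (91, array([397., 256.])) (314, array([417., 270.]))
blue tube [0.489  0.3804] L 0.065 axis deg 85.3 (83, array([ 68., 242.])) (83, array([ 96., 243.]))
blue tube [0.4609 0.4149] L 0.062 axis deg 176.1 (83, array([ 68., 242.])) (77, array([ 65., 269.]))
blue tube [0.4555 0.3507] L 0.062 axis deg 175.0 (83, array([ 96., 243.])) (77, array([ 93., 271.]))
blue tube [0.4274 0.3852] L 0.064 axis deg 85.0 (77, array([ 65., 269.])) (77, array([ 93., 271.]))
blue tube [0.4076 0.3754] L 0.056 axis deg 127.7 (77, array([ 93., 271.])) (332, array([ 74., 287.]))
```

View pics/t16_raw.png

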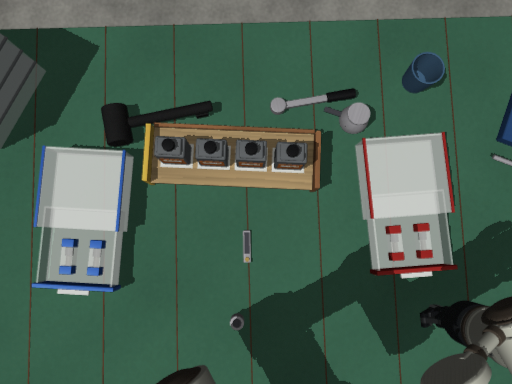

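View pics/w16_raw.png

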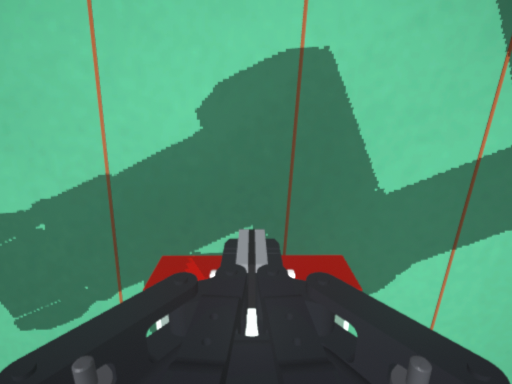

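```bash
python3 -m pendant '[[[0,0,-35,0,0,0,0],[0,0,-35,0,0,0,0],[0,0,-16,0,0,0,0],[15,1,0,0,0,0,0],[20,1,0,0,0,0,0],[15,1,0,0,0,0,0],[10,0.5,0,0,0,0,0],[10,0.5,0,0,0,0,0],[10,0.5,0,0,0,0,0],[10,0.5,0,0,0,0,0]]]'
python3 -m pendant '[[[12,0.5,0,0,0,0,0],[12,0.5,0,0,0,0,0],[12,0.5,0,0,0,0,0],[12,0.5,0,0,0,0,0],[12,0.5,0,0,0,0,0],[0,0,0,0,0,0,0]]]'
```

```text
time_s: 41.6
tcp_pos: [0.4216, -0.3704, 0.2061]
tcp_rot: [-3.141, -0.0, -3.095]
contact_force: [-1.9, -1.4, 1.2]
width: -0.0001
time_s: 42.2
tcp_pos: [0.4826, -0.3677, 0.2061]
tcp_rot: [-3.141, 0.002, -3.094]
contact_force: [-0.5, -0.1, 0.4]
width: 0.0004
```

```bash
python3 -m pendant '[[[6,0.3,0,0,0,0,0],[6,0.3,0,0,0,0,0],[6,0.3,0,0,0,0,0],[3,0,0,0,0,0,0],[0,0,0,0,0,0,0]]]'
python3 -m pendant '[[[3,0,0,0,0,0,0],[3,0,0,0,0,0,0],[0,0,0,0,0,0,0]]]'
```

```text
time_s: 42.7
tcp_pos: [0.5024, -0.3669, 0.2059]
tcp_rot: [-3.141, 0.001, -3.095]
contact_force: [0.3, 0.7, -0.4]
width: -0.0001
time_s: 43.0
tcp_pos: [0.5083, -0.367, 0.206]
tcp_rot: [-3.141, 0.001, -3.095]
contact_force: [-0.4, -0.1, -0.2]
width: -0.0001
```

```bash
python3 -m pendant '[[[3,0,0,0,0,0,0],[2,0,0,0,0,0,0],[0,0,0,0,0,0,0]]]'
python3 -m pendant '[[[2,0,0,0,0,0,0],[2,0,0,0,0,0,0],[0,0,0,0,0,0,0]]]'
python3 - <<'E'
from h import *
im,c=grab("top","t17");im2,_=grab("scene","s17")
cv2.imwrite("pics/z17.png",np.hstack([cv2.resize(im[125:300,340:465],None,fx=3,fy=3),cv2.resize(im2[190:365,60:250],(400,525*400//570+157))[:525]]))
E
```

```text
time_s: 43.3
tcp_pos: [0.5123, -0.3671, 0.2059]
tcp_rot: [3.141, -0.003, -3.095]
contact_force: [-7.8, 1.5, 4.7]
width: 0.0001
time_s: 43.6
tcp_pos: [0.5139, -0.3674, 0.2059]
tcp_rot: [3.138, -0.012, -3.094]
contact_force: [-23.5, 3.2, 13.4]
width: 0.0003
```

View pics/z17.png

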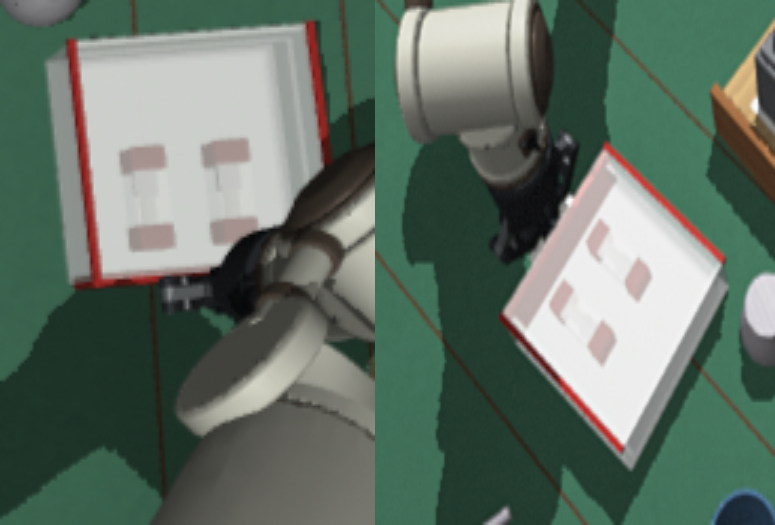

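```bash
python3 -m pendant '[[[-15,-0.5,0,0,0,0,0],[-40,-2,0,0,0,0,0],[-35,0,25,0,0,0,0],[-20,10,45,0,0,0,0],[0,40,30,0,0,-1,0],[0,46,0,0,0,-1,0],[0,46,0,0,0,-1,0],[0,46,0,0,0,-1,0],[0,46,0,0,0,-1,0],[0,46,0,0,0,-1,0]]]'
python3 -m pendant '[[[0,46,0,0,0,-1,0],[0,46,0,0,0,-0.5,0],[0,46,0,0,0,0,0],[0,46,0,0,0,0,0],[0,46,0,0,0,0,0],[0,46,0,0,0,0,0],[-10,46,0,0,0,0,0],[-20,46,0,0,0,0,0],[-30,46,0,0,0,0,0],[-20,46,0,0,0,0,0]]]'
python3 -m pendant '[[[0,10,0,0,0,0,0],[0,0,0,0,0,0,0]]]'
python3 - <<'E'
from h import *
im,c=grab("top","t18")
E
```

```text
time_s: 44.7
tcp_pos: [0.407, -0.0879, 0.3062]
tcp_rot: [-3.141, 0.002, 3.082]
contact_force: [0.8, -0.2, -0.7]
width: -0.0002
time_s: 45.7
tcp_pos: [0.3285, 0.3679, 0.3061]
tcp_rot: [3.141, 0.001, 3.057]
contact_force: [1.2, 0.4, -0.3]
width: 0.0003
time_s: 45.9
tcp_pos: [0.3295, 0.3775, 0.306]
tcp_rot: [3.141, 0.001, 3.06]
contact_force: [-0.3, -0.0, 0.1]
width: 0.0
```

View pics/t18_raw.png

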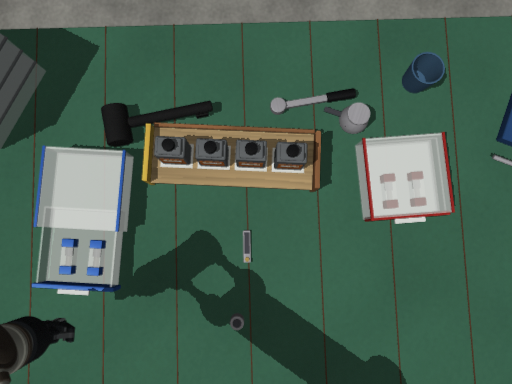

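```bash
python3 -m pendant '[[[0,12,-35,0,0,0,0],[0,0,-35,0,0,0,0],[0,0,-30,0,0,0,0],[10,-1,0,0,0,0,0],[15,-1,0,0,0,0,0],[15,-1,0,0,0,0,0],[10,-1,0,0,0,0,0],[10,-1,0,0,0,0,0],[10,-1,0,0,0,0,0],[10,-1,0,0,0,0,0]]]'
python3 -m pendant '[[[12,-1,0,0,0,0,0],[12,-1,0,0,0,0,0],[12,-1,0,0,0,0,0],[12,-1,0,0,0,0,0],[12,-1,0,0,0,0,0],[0,0,0,0,0,0,0]]]'
```

```text
time_s: 46.95
tcp_pos: [0.4107, 0.3811, 0.206]
tcp_rot: [3.141, 0.0, 3.057]
contact_force: [-1.4, 0.9, 1.2]
width: 0.0
time_s: 47.55
tcp_pos: [0.4719, 0.3758, 0.206]
tcp_rot: [3.141, 0.002, 3.056]
contact_force: [-0.0, 0.1, 0.8]
width: 0.0
```

```bash
python3 -m pendant '[[[6,-0.5,0,0,0,0,0],[5,-0.5,0,0,0,0,0],[0,0,0,0,0,0,0],[0,0,0,0,0,0,0]]]'
python3 -m pendant '[[[3,-0.3,0,0,0,0,0],[3,-0.3,0,0,0,0,0],[0,0,0,0,0,0,0]]]'
```

```text
time_s: 47.95
tcp_pos: [0.481, 0.3751, 0.2057]
tcp_rot: [3.142, 0.0, 3.057]
contact_force: [-1.2, 1.0, 0.1]
width: -0.0003
time_s: 48.25
tcp_pos: [0.4872, 0.3745, 0.2057]
tcp_rot: [3.141, 0.0, 3.057]
contact_force: [0.3, 0.1, 0.2]
width: -0.0001
```

```bash
python3 -m pendant '[[[4,-0.3,0,0,0,0,0],[3,-0.3,0,0,0,0,0],[0,0,0,0,0,0,0]]]'
python3 -m pendant '[[[3,-0.3,0,0,0,0,0],[0,0,0,0,0,0,0]]]'
python3 -m pendant '[[[3,-0.3,0,0,0,0,0],[0,0,0,0,0,0,0]]]'
```

```text
time_s: 48.55
tcp_pos: [0.4944, 0.3738, 0.2057]
tcp_rot: [3.142, 0.001, 3.057]
contact_force: [-0.4, -0.1, -0.3]
width: 0.0002
time_s: 48.75
tcp_pos: [0.4973, 0.3735, 0.2057]
tcp_rot: [3.141, 0.001, 3.057]
contact_force: [0.2, -0.0, -0.2]
width: 0.0
time_s: 48.95
tcp_pos: [0.5003, 0.3732, 0.2057]
tcp_rot: [3.141, 0.001, 3.057]
contact_force: [0.1, 0.3, -0.8]
width: -0.0002
```

```bash
python3 -m pendant '[[[3,-0.3,0,0,0,0,0],[0,0,0,0,0,0,0]]]'
python3 -m pendant '[[[3,-0.3,0,0,0,0,0],[0,0,0,0,0,0,0]]]'
```

```text
time_s: 49.15
tcp_pos: [0.5031, 0.373, 0.2057]
tcp_rot: [3.141, -0.0, 3.057]
contact_force: [-1.4, 0.1, 1.0]
width: 0.0002
time_s: 49.35
tcp_pos: [0.5042, 0.3731, 0.2056]
tcp_rot: [-3.14, -0.007, 3.057]
contact_force: [-12.1, -0.2, 8.2]
width: -0.0002
```

```bash
python3 -m pendant '[[[2,0,0,0,0,0,0],[1,0,0,0,0,0,0],[0,0,0,0,0,0,0],[-15,1,0,0,0,0,0],[-40,3,0,0,0,0,0],[-40,3,20,0,0,0,0],[-40,3,40,0,0,0,0],[0,20,30,0,0,0,0],[0,0,0,0,0,0,0],[0,0,0,0,0,0,0]]]'
python3 - <<'E'
from h import *
im,c=grab("top","t19");im2,_=grab("scene","s19")
hsv=cv2.cvtColor(im,cv2.COLOR_BGR2HSV);H,S,V=cv2.split(hsv)
for nm,mk in [("red",((H<8)|(H>172))&(S>150)&(V>70)),("blue",(H>105)&(H<130)&(S>150)&(V>70))]:
    for m in comps(mk,110):
        ys,xs=np.nonzero(m);print(nm,xs.min(),xs.max(),ys.min(),ys.max(),*minrect("top",m,.061,c))
cv2.imwrite("pics/z19.png",cv2.resize(im[110:240,20:470],(800,231)))
t=cv2.resize(im[120:195,140:330],None,fx=4,fy=4,interpolation=cv2.INTER_CUBIC);cv2.imwrite("pics/z20.png",t)
th=np.radians(85.7)
ca=[];cap=(V<32);cap[:135]=0;cap[165:]=0;cap[:,:155]=0;cap[:,312:]=0
for m in comps(cap,40):
    ys,xs=np.nonzero(m);print("cap",m.sum(),ray("top",[xs.mean(),ys.mean()],.164,c)[0])
E
```

```text
time_s: 50.35
tcp_pos: [0.3791, 0.4027, 0.292]
tcp_rot: [3.14, 0.003, 3.058]
contact_force: [0.6, -0.4, -0.4]
width: -0.0001
red 442 454 132 211 [ 0.6245 -0.4589] [6.238312244415283, 181.81434631347656] 2.6232138
red 362 449 138 220 [ 0.6111 -0.3609] [187.14686584472656, 189.05030822753906] 88.6906
blue 502 511 109 141 [ 0.7278 -0.6021] [20.58513641357422, 75.57211303710938] 174.46046
blue 34 44 146 226 [0.6198 0.465 ] [5.017323970794678, 181.68797302246094] 174.93678
blue 95 125 150 232 [0.5971 0.2835] [49.564144134521484, 192.37130737304688] 161.11978
cap 115 [0.6818 0.154  0.164 ]
cap 110 [0.6747 0.0692 0.164 ]
cap 115 [ 0.6689 -0.0135  0.164 ]
cap 117 [ 0.6619 -0.0973  0.164 ]
```

View pics/z19.png

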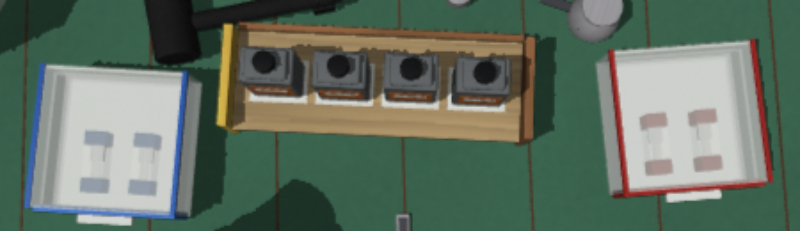

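View pics/z20.png

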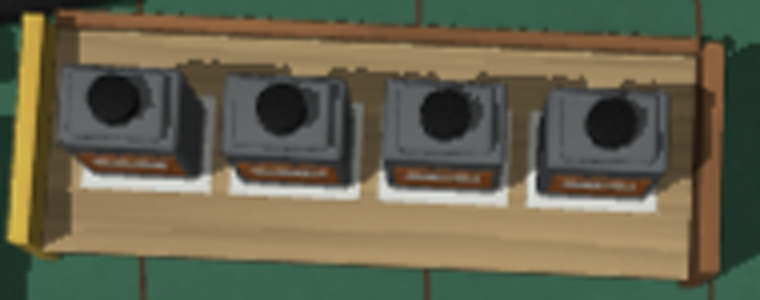

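View pics/s19_raw.png

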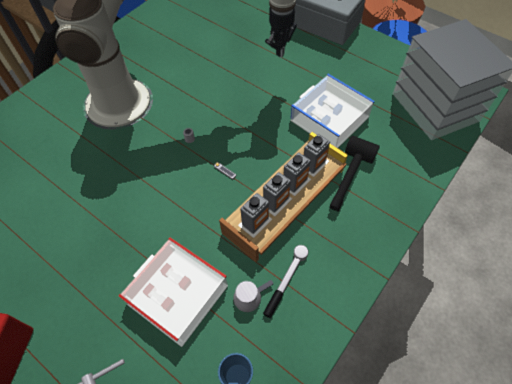

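Run:
```python
from h import *
print(manip.finish_job(), sensors.get_state()["time_s"])
```

```text
the job is handed in; nothing more can be done
the job is handed in; nothing more can be done
```

I stood all four bottles on places 1–4, starting at the yellow end board. After that I put the two blue tubes in the blue drawer and the two red tubes in the red drawer. Then I pushed both drawers in until they met the firm stop, at about 23 N for red and at least 12 N for blue. The job was handed in at about 50.5 s, and no verdict was reported.

Final checks before handing in:
- **Bottles:** the top camera shows all four upright, with cap centres within about 2.5 mm of the place centres. I judged squareness by eye in that picture.
- **Tubes:** each pair shows through the roof of the drawer matching its cap colour.
- **Drawers:** both fronts look flush with their units. I judged that from the picture and the stop contact, because my outline fit of the closed fronts merged them with the rails and gave no usable number.
- **Other things:** the mallet, ratchet, horn and gapper look undisturbed in the last pictures. I did not measure their positions again.
- **Disagreement:** the scene camera put the tubes up to about 7 mm off from the top camera. I relied on the top camera, and the wrist camera's view agreed with it.

No tube was seen to be knocked aside during the run.

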